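# Load the beam gauge into the photometer's tilt-out holder

### The job

Get the bench photometer ready for its beam check: tilt its slide holder out to the stop by the pull tab, take the flat gauge with the round sight hole from the gauge stand and slide it down into the tilted holder until it is fully home on its shoulders. Then let go of the gauge and swing the holder fully shut again with the gauge in it. Leave the gauge with the upright slit standing in the stand and do not disturb the timer, screwdriver and brown bottle.

Things in the scene. Friction and masses are not known exactly. Their poses are not given: they have to be found in the camera images.
- photometer: white fixed instrument, 190x236x190 mm. Origin: underside, under the mid-plane of its holder bay, 105 mm behind the holder's hinge; x to its back, y to its left (control side on the right, y -61 to -171), z up. Left cheek: y 55 to 65. Hood over the bay: underside z 164, top 190, front edge x -121; shut, the slot is under it. A seated gauge passes 8 mm under the hood. Base tray: to x -135, z 26
- holder (a joint): tilt of the grey slide holder about the hinge along its foot (axis along the photometer's y). 0 = shut (upright), grows as the top tilts out toward the photometer's front; stop at 0.53 rad (30 degrees). Stiff hinge: it stays where it is left (about 0.2 N m)
- holder_hinge (a point): point on the holder's hinge axis, in the middle, 34 mm above the bench. Axes of the holder (they tilt with it): z up the slot, x to its back, y to its left. The holder is 76 mm wide (y), 22 mm thick (x), and 92 mm high from the hinge
- holder_mouth (a point): centre of the slot's mouth at the holder's rim, 92 mm along the holder's z from the hinge. Slot: 7.5 mm wide in the holder's x, 50 mm in its y, 78 mm deep, with lips that flare to about 13 mm (x) and 56 mm (y) over the top 8 mm
- holder_seat (a point): point in the slot 72 mm below the mouth, where the gauge's origin lies when it is fully home (shoulders on the rim)
- holder_tab (a point): grip point of the black pull tab on the holder's front, 36 mm in front of and 78 mm above the hinge in the holder's frame. The tab is an upright fin 10 mm thick (y), 18 mm high (z), standing out to 50 mm in front of the hinge plane
- gauge_stand: low grey block on a dark steel plate, 60 x 196 x 32 mm, fixed; origin at the centre of its underside. Two slots, 7.5 x 49 mm, 28 mm deep, at y = +45 and -45 mm hold the two gauges upright; which gauge is in which slot varies
- gauge_round: gauge to load: flat aluminium blade 5 mm thick (x), 46 wide (y), 72 long (z), round sight hole 18 mm across; on top a head 10 thick (x), 70 wide (y), 30 high (z 72 to 102), whose ends stand out as shoulders. Origin: middle of the blade's lower edge, 4 mm above the bench at the start; z up to the head. 0.1 kg
- gauge_slit: the other gauge, to be left in its slot: same size, but with an upright slit 5 x 24 mm in place of the round hole
- timer: bystander: small pale bench timer 66 x 62 x 21 mm, origin at the centre of its underside
- screwdriver: bystander: screwdriver with orange handle, 194 mm long, lying on the bench, 27 mm high
- drop_bottle: bystander: brown glass dropping bottle with white cap, 35 mm across, 70 mm high, origin at the centre of its underside

How it is judged:
By the outcome, as a careful person would: the job done as asked, in the order asked, and still so for the second after the job is handed in, with the robot touching nothing.
It also fails if it takes over 70 s, if anything falls off the work surface, if the arm or the gripper's body presses on something with over 40 N, if the wrist force passes 120 N, or if a joint passes its speed limit or range.

### The arm

A 6-joint arm with a two-finger parallel gripper is mounted at the origin on a cart in front of the work surface, level with it; the furniture and walls round the work are solid. World frame = base frame: x ahead of the robot, y to its left, z up, the work surface at z = 0. Lengths are in m, angles in rad, forces in N, time in s.
With the tool pointing down it reaches from about 0.3 to 0.825 m from the base axis. Payload 5.4 kg.
Tool frame: the origin (TCP) lies on the front face of the gripper's body, between the roots of the fingers; the fingertips stand 88 mm ahead of it and the grasp point (between the pads) lies 69 mm ahead of it (arm.grip_depth is the distance from the TCP to the grasp point, in m); z points along the fingers, y is the direction in which the jaws open and shut (so a half turn about z gives the same grasp; the last joint's range is limited). The gripper opens to 92 mm and grips with 3 to 60 N. Pads are 20 mm wide; open, the fingers measure 128 mm over their backs; the gripper's body (75 mm by 189 mm) begins 69 mm behind the grasp point.
Start: joints at [1.121, 0.158, 1.597, -0, 1.386, -0.21], TCP at [0.137, 0.559, 0.303] pointing down, gripper open.
Joint ranges: [-2.91, 2.91], [-0.94, 2.29], [0.18, 2.7], [-1.29, 4.43], [0.17, 2.64], [-3, 3]. Speed limits (rad/s): [2.57, 2.57, 3.14, 3.14, 3.14, 3.14].

### API

Orientations are given as a unit quaternion [x, y, z, w].
In Python, from rig import readout, optics, workorder, arm gives the robot as it stands.
- The arm moves only by the tool move_arm, never from a script. Its argument "increments" is a list that holds one entry, the list of rows, each a list of 7 numbers: the shift along the tool's x, y, z in mm, then the turn, a rotation vector about the tool's x, y, z in rad, then the closure, from 0 (fully open) to 1 (shut). In form: [[[x, y, z, ax, ay, az, hand], ...]]. A call has 1 to 12 rows; each row shifts and turns the pose as measured when the row begins, along the tool's axes as they then stand; what a row does not reach is not made up. A row lasts 1/10 s, in which the tool goes at most 50 mm and 8.59 degrees, less where a joint would pass 70% of its speed; a pose out of reach is approached as far as the arm can. A call with a gripper value outside its range is refused whole. The fingers move at their own pace and stop on an object; "squeeze" is the grip in N (left out, the last holds). Time passes only in rows, so rows that do not move let the fingers close. It gives the time, the measured TCP pose, the force and the opening at its end, in the units of the state.
- readout.get_state(): the state, without advancing time (a new reading comes with each control period).
- optics.capture(name): name is "scene" or "top" or "wrist"; returns a dict with "frame" (384x512x3 uint8, red, green, blue), "depth" (384x512 float32, m along the optical axis (not along the pixel's ray), 0 where there is no reading), "intrinsics" (3x3 intrinsics, pixels), "world_to_cam" (4x4, takes a point from world to camera coordinates); the wrist camera has in their place "mount" (4x4, takes a point from camera to tool coordinates, whose origin is the TCP and whose axes are the flange's). Camera axes: x right, y down, z forward; pixel columns grow to the right and rows downward; lengths in m; the calibration is good to about 2 mm. The wrist camera is an equidistant fisheye: a pixel r from the principal point sees the ray r / f radians off the axis. A picture is of the moment at which its call begins: read the wrist's pose just before it.
- workorder.sign_off(): hands the job in, once; it reports no verdict.
The state is a dict: "time_s": time; "q": joint angles; "qd": joint speeds; "joint_efforts": joint torques, N m; "position": TCP position; "ee_rot": TCP orientation; "contact_force": force on the tool from outside, world axes, zero at the start; "wrist_torque": the same for the moment, N m; "grip_width": opening from 0.0 (shut) to 1.0 (fully open).
Only numpy, scipy, OpenCV 4.12 (cv2) and the standard library are available. Lean on these libraries where they do the work, as an engineer would, in place of code of your own. Each camera call takes 0.05 s, during which the arm holds its last target.

## Working session

There is one attempt and no reset: what is moved stays moved. The work goes in short steps, Python scripts to look and compute and a tool call to move; the robot and the scene stay as the last step left them, time stands still between calls to the robot, and variables do not carry over. Pictures are saved under pics/ and viewed, and the job is handed in when it is done.

Besides the shell and the picture viewer there is one more tool, called after "Request:" as name(argument=value, ...) on one line, values as JSON. move_arm: Moves the arm, as the interface text tells. Its arguments: {"type":"object","properties":{"increments":{"type":"array","items":{"type":"array","items":{"type":"array","items":{"type":"number"}}}},"squeeze":{"type":"number"}},"required":["increments"]}

```bash
ls; mkdir -p pics
python3 - <<'E'
from rig import readout, optics, arm
import cv2, numpy as np
print(readout.get_state()); print(arm.grip_depth)
for n in ["scene","top","wrist"]:
    c=optics.capture(n)
    np.savez(f"pics/{n}0.npz",**c)
    cv2.imwrite(f"pics/{n}0.png",c["frame"][:,:,::-1])
    print(n,{k:v for k,v in c.items() if k not in("frame","depth")})
E
```

```text
pics
{'time_s': 0.0, 'q': array([ 1.12092839e+00,  1.59060137e-01,  1.59820655e+00, -7.20576757e-06,
        1.38622518e+00, -2.10119259e-01]), 'qd': array([ 0.00132258,  0.00019697, -0.00044191,  0.00108528, -0.00160369,
        0.00024432]), 'joint_efforts': array([ 1.90476610e-03, -3.85561967e+01, -3.22116101e+01,  7.04111438e-02,
        3.76802066e-02, -1.07816097e-04]), 'position': array([0.13636533, 0.55811851, 0.30172541]), 'ee_rot': array([ 1.19586734e-01,  9.92823303e-01, -8.99520813e-04, -3.04358795e-04]), 'contact_force': array([ 0.0356829 ,  1.42358007, -0.26741247]), 'wrist_torque': array([ 0.01546332, -0.01369434,  0.06138816]), 'grip_width': 1.0016803901086901}
0.0694
scene {'intrinsics': array([[488.7621089 ,   0.        , 257.16610355],
       [  0.        , 488.7621089 , 198.80000358],
       [  0.        ,   0.        ,   1.        ]]), 'world_to_cam': array([[ 0.90038374, -0.43508194,  0.00358203, -0.46450399],
       [-0.19999698, -0.42116871, -0.88465706,  0.22014563],
       [ 0.38640695,  0.79581444, -0.46622854,  1.22964278],
       [ 0.        ,  0.        
[... 293 characters left out ...]
96924688,  0.12823968, -0.21003587,  0.54032775],
       [ 0.20888   , -0.0225503 , -0.97768125,  1.37702226],
       [ 0.        ,  0.        ,  0.        ,  1.        ]])}
wrist {'intrinsics': array([[297.31863964,   0.        , 256.99033222],
       [  0.        , 297.31863964, 194.05066153],
       [  0.        ,   0.        ,   1.        ]]), 'mount': array([[-7.29944876e-05, -9.59651714e-01, -2.81191362e-01,
         8.04673934e-02],
       [ 9.99999499e-01, -3.50695257e-04,  9.37265112e-04,
         5.08002566e-04],
       [-9.98060548e-04, -2.81191153e-01,  9.59651259e-01,
        -8.26055324e-02],
       [ 0.00000000e+00,  0.00000000e+00,  0.00000000e+00,
         1.00000000e+00]])}
```

View pics/scene0.png

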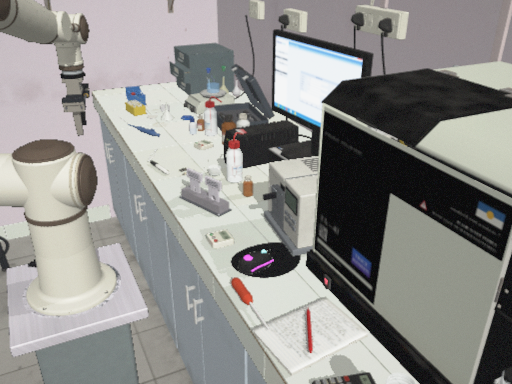

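View pics/top0.png

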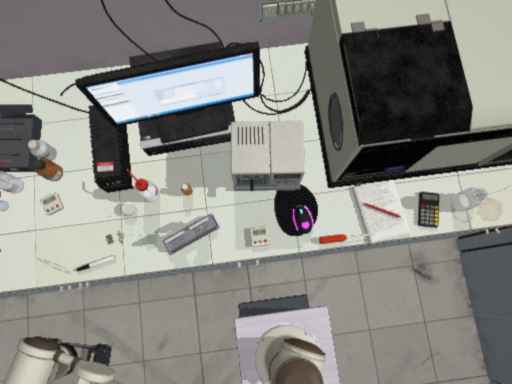

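View pics/wrist0.png

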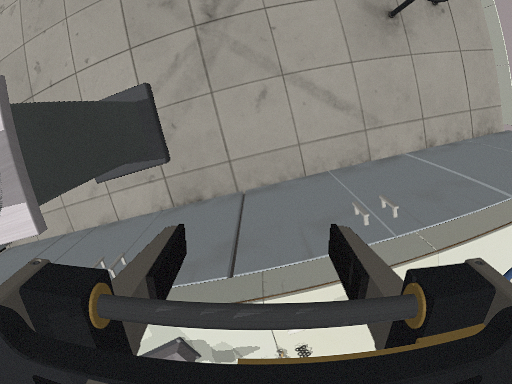

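```bash
cat > h.py <<'E'
import numpy as np, cv2
from scipy.spatial.transform import Rotation as R
def cloud(c):
    d=c["depth"];K=c["intrinsics"];v,u=np.mgrid[:d.shape[0],:d.shape[1]]
    P=np.stack([(u-K[0,2])/K[0,0]*d,(v-K[1,2])/K[1,1]*d,d],-1)
    W=np.linalg.inv(c["world_to_cam"])
    X=P@W[:3,:3].T+W[:3,3]; X[d==0]=np.nan
    return X
def proj(c,p):
    p=np.atleast_2d(p);w=c["world_to_cam"];q=p@w[:3,:3].T+w[:3,3]
    q=q@c["intrinsics"].T; return q[:,:2]/q[:,2:]
E
python3 - <<'E'
from h import *
for n,(r0,r1,c0,c1) in {"scene":(130,270,160,340),"top":(110,260,150,330)}.items():
    c=dict(np.load(f"pics/{n}0.npz"))
    im=c["frame"][r0:r1,c0:c1,::-1]
    cv2.imwrite(f"pics/{n}0z.png",cv2.resize(im,None,fx=4.2,fy=4.2,interpolation=cv2.INTER_CUBIC)[:600,:800])
    X=cloud(c)
    # heights map
    if n=="top":
        for v in range(116,256,6):
            print(v,' '.join('%4d'%(X[v,u,2]*1000) if np.isfinite(X[v,u,2]) else ' nan' for u in range(156,330,6)))
    print(n, [ (p,X[p[1],p[0]].round(3)) for p in ([(190,233),(267,150),(260,236)] if n=="top" else [(205,200),(290,200),(218,238)])])
E
```

```text
scene [((205, 200), array([0.445, 0.24 , 0.03 ])), ((290, 200), array([ 0.575, -0.079,  0.153])), ((218, 238), array([0.405, 0.03 , 0.016]))]
116  240  231  106  109  112  112  113  110  113  109  114  108   98  104    3   -1  -11    1   -4   -6   -3    1   -2   -1    3   -3    0   82  156
122  105  115  110  113  114  108  113  106  113  114  110  114  100  190  188  190  192  189  184  185  192  190  191  186  190   -8    0   74  135
128  104  108  116  114  109  105  107  104  111  110  109  107   96  191  190  191  183  193  183  nan  190  187  193  191  185    0    4   56  123
134  102  110  111  108  110  103  108  108  102  102  103   90   71  188  188  191  191  188  188  184  194  190  189  187  186   -6   -4   37  105
140   98  110  103  103  102   94   80   66   56   52   29   32   25  193  191  194  191  190  193  185  189  185  189  190  188   -2   -2   -5   92
146   89   77   66   62   50   38   25   16   -1    0   -2   -4   -2  188  188  191  186  189  192  191  188  187  190  188  180    1   -5   -3   90
152   27   21   13   -1    2    2   -1    1   -5   -1   -2    1 
[... 2057 characters left out ...]
 32   11    4    3    3   -5   -4   -1    1   -1   15   20   22   -1   -3    2    0    0    1    0    0   -2   24
242    1   -1   91   35   30   19    0   -4    2   -1    2   -1   -6   -1    0   -5   19   20   19   -1    2    0   -3   -4   -4    2   -1    2   19
248   -3   -2   32   31    4    3    2   -2   -3    0    0    0    0   -4    2    0   -4    2    0   -1   -3    0   -5   -5    0    4   -4    0    2
254    3    3   -1    1   -3    1    0   -1    2    1   -3    4   -4    0   -1   -3    7   -1    0   -1   -4   -3  -36  -91 -432 -495 -565 -642 -724
top [((190, 233), array([0.451, 0.273, 0.033])), ((267, 150), array([ 0.66 , -0.019,  0.194])), ((260, 236), array([0.411, 0.035, 0.015]))]
```

View pics/scene0z.png

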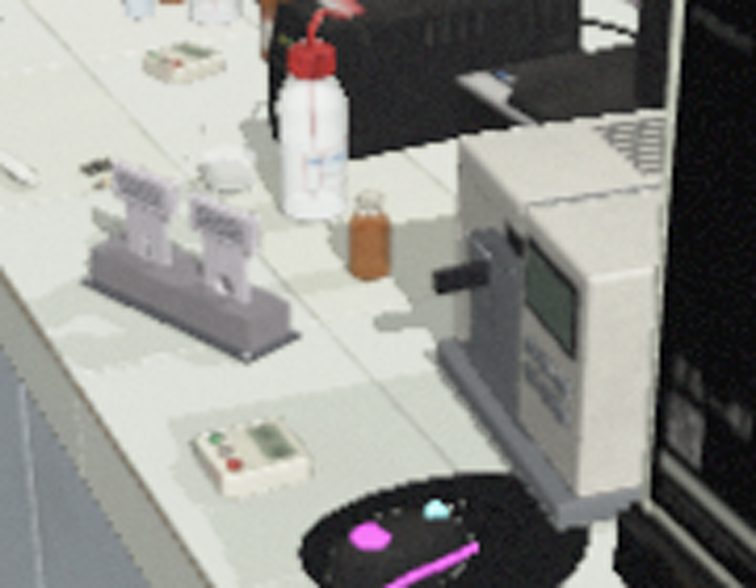

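View pics/top0z.png

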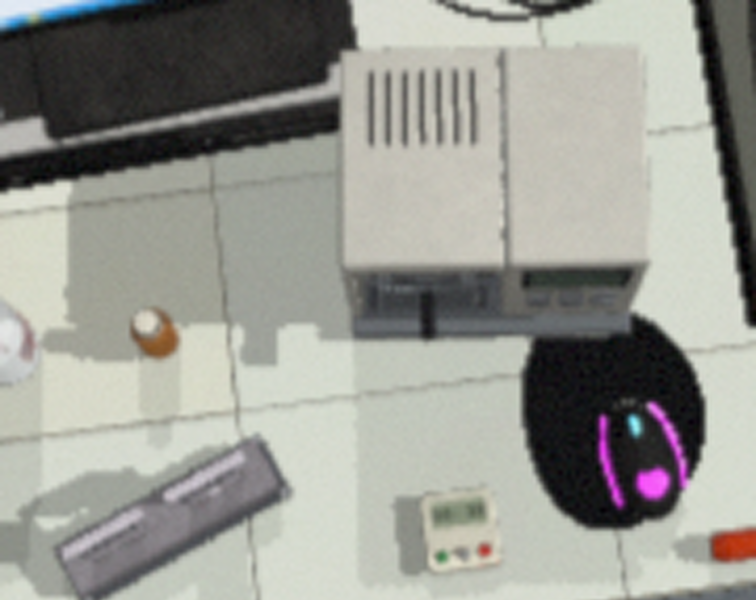

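Run:
```python
from h import *
c=dict(np.load("pics/top0.npz")); X=cloud(c)
v,u=np.mgrid[:384,:512]
def comp(mask):
    n,l,s,_=cv2.connectedComponentsWithStats(mask.astype(np.uint8))
    k=1+np.argmax(s[1:,4]); return l==k
def rectw(m,z):
    # project pixels onto plane z, min area rect
    K=c["intrinsics"];W=np.linalg.inv(c["world_to_cam"])
    uv=np.argwhere(m)[:,::-1].astype(float)
    # use pixel outlines corners
    pts=np.concatenate([uv+np.array(o) for o in [(-.5,-.5),(.5,-.5),(-.5,.5),(.5,.5)]])
    d=np.c_[pts,np.ones(len(pts))]@np.linalg.inv(K).T@W[:3,:3].T
    P=W[:3,3]+d*((z-W[2,3])/d[:,2:])
    r=cv2.minAreaRect((P[:,:2]*1000).astype(np.float32)); return r,cv2.boxPoints(r).round(1).tolist(),len(uv)
roi=(u>220)&(u<315)&(v>100)&(v<200)
m=comp(roi&(abs(X[...,2]-.19)<.02)); print("photo",rectw(m,.19),v[m].min())
roi=(u>150)&(u<230)&(v>200)&(v<260)
m=comp(roi&(abs(X[...,2]-.032)<.012)); 
mm=comp(roi&(X[...,2]>.012)); print("stand any",rectw(mm,.032))
g=roi&(X[...,2]>.07)
n,l,s,_=cv2.connectedComponentsWithStats(g.astype(np.uint8))
for k in range(1,n):
    if s[k,4]>5: print("g",rectw(l==k,.106))
c2=dict(np.load("pics/scene0.npz")); X2=cloud(c2); v2,u2=v,u
q=X2[(u2>160)&(u2<240)&(v2>150)&(v2<220)]; q=q[(q[:,2]>.06)&(q[:,2]<.115)&(q[:,0]<.55)]
np.savetxt("pics/g.txt",q); print(len(q))
from scipy.cluster.vq import kmeans2
cc,lab=kmeans2(q,2,seed=1,minit='++')
for k in range(2):
    a=q[lab==k]; e=np.linalg.svd((a-a.mean(0))[:,:2],full_matrices=False)
    print(a.mean(0),e[1],e[2][0],a.min(0),a.max(0))
```

```text
photo (((669.2733764648438, -21.2584228515625), (237.51495361328125, 184.4732208251953), 82.40819549560547), [[562.2000122070312, -126.80000305175781], [745.0, -151.1999969482422], [776.4000244140625, 84.30000305175781], [593.5, 108.5999984741211]], 3891) 121
stand any (((452.2864074707031, 274.53228759765625), (55.584754943847656, 188.82057189941406), 20.62848472595215), [[393.0, 353.1000061035156], [459.5, 176.39999389648438], [511.6000061035156, 196.0], [445.0, 372.70001220703125]], 733)
g (((468.45306396484375, 232.03143310546875), (19.17724609375, 72.91256713867188), 22.1629695892334), [[445.79998779296875, 262.20001220703125], [473.29998779296875, 194.6999969482422], [491.1000061035156, 201.89999389648438], [463.6000061035156, 269.3999938964844]], 95)
g (((434.6562805175781, 315.12451171875), (19.08428955078125, 74.57064819335938), 22.16299057006836), [[411.79998779296875, 346.1000061035156], [439.8999938964844, 277.0], [457.6000061035156, 284.20001220703125], [429.3999938964844, 353.29998779296875]], 98)
401
[0.43669605 0.30882095 0.08829493] [0.2821632  0.04260703] [ 0.38806168 -0.92163341] [0.42129714 0.27210093 0.06029146] [0.45457951 0.34714299 0.10998145]
[0.46980622 0.22712498 0.08816098] [0.29501352 0.04294805] [ 0.38502876 -0.92290457] [0.45407808 0.1957591  0.06001004] [0.48705233 0.26189615 0.10882943]
```

Request:
move_arm(increments=[[[-30, -32, 0, 0, 0, 0, 0], [-30, -32, 0, 0, 0, 0, 0], [-30, -32, 0, 0, 0, 0, 0], [-30, -32, 0, 0, 0, 0, 0], [-30, -32, 0, 0, 0, 0, 0], [-30, -32, 0, 0, 0, 0, 0], [-30, -32, 0, 0, 0, 0, 0], [-30, -32, 0, 0, 0, 0, 0], [-30, -32, 0, 0, 0, 0, 0], [-30, -32, 0, 0, 0, 0, 0]]])

```text
time_s: 1.15
position: [0.3558, 0.1656, 0.299]
ee_rot: [0.114, 0.993, -0.002, -0.001]
contact_force: [1.1, 0.4, -0.4]
grip_width: 0.997
```

```bash
cat >> h.py <<'E'
def st():
    from rig import readout
    s=readout.get_state()
    print("t",round(s["time_s"],2),"q",s["q"].round(3),"p",s["position"].round(4),"F",s["contact_force"].round(1),"g",round(s["grip_width"],3))
    print("R",R.from_quat(s["ee_rot"]).as_matrix().round(3).tolist())
    return s
def cap(name,tag):
    from rig import optics
    s=st(); c=optics.capture(name); c["pos"]=s["position"]; c["rot"]=s["ee_rot"]
    if "mount" in c:
        T=np.eye(4);T[:3,:3]=R.from_quat(s["ee_rot"]).as_matrix();T[:3,3]=s["position"]
        c["c2w"]=T@c["mount"]
    np.savez(f"pics/{tag}.npz",**c); cv2.imwrite(f"pics/{tag}.png",c["frame"][:,:,::-1]); return c
def wray(c,u,v):
    K=c["intrinsics"];x=(u-K[0,2])/K[0,0];y=(v-K[1,2])/K[1,1];r=np.hypot(x,y)+1e-12
    d=np.stack([np.sin(r)*x/r,np.sin(r)*y/r,np.cos(r)],-1); return d
def wcloud(c):
    d=c["depth"];v,u=np.mgrid[:d.shape[0],:d.shape[1]].astype(float);r=wray(c,u,v)
    P=r/r[...,2:]*d[...,None]; T=c["c2w"]; X=P@T[:3,:3].T+T[:3,3]; X[d==0]=np.nan; return X
def wproj(c,p):
    T=np.linalg.inv(c["c2w"]); q=np.atleast_2d(p)@T[:3,:3].T+T[:3,3]
    th=np.arctan2(np.hypot(q[:,0],q[:,1]),q[:,2]); ph=np.arctan2(q[:,1],q[:,0]);K=c["intrinsics"]
    return np.c_[K[0,2]+K[0,0]*th*np.cos(ph),K[1,2]+K[1,1]*th*np.sin(ph)]
E
python3 -c "
from h import *
cap('wrist','w1')"
```

```text
t 1.15 q [ 0.127 -0.347  2.073 -0.003  1.417 -1.215] p [0.3558 0.1656 0.299 ] F [ 1.1  0.4 -0.4] g 0.997
R [[-0.974, 0.227, -0.001], [0.227, 0.974, -0.003], [0.001, -0.003, -1.0]]
```

View pics/w1.png

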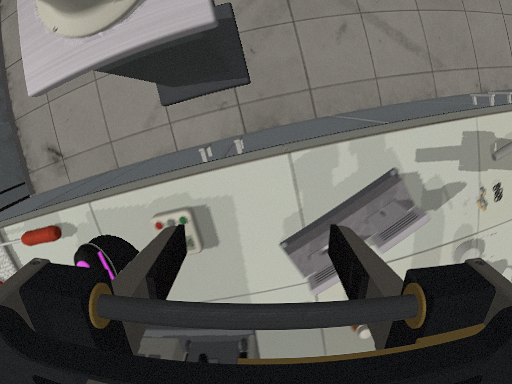

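Request:
move_arm(increments=[[[-35, -17, 0, 0, 0, 0, 0], [-35, -17, 0, 0, 0, 0, 0], [-35, -17, 0, 0, 0, 0, 0], [-35, -17, 0, 0, 0, 0, 0], [0, 0, 15, 0, -0.12, -0.02, 0], [0, 0, 15, 0, -0.12, -0.02, 0], [0, 0, 15, 0, -0.12, -0.02, 0], [0, 0, 15, 0, -0.12, -0.02, 0], [0, 0, 0, 0, -0.12, -0.02, 0], [0, 0, 0, 0, 0, 0, 0]]])

```text
time_s: 2.2
position: [0.4949, 0.0516, 0.2339]
ee_rot: [0.064, 0.951, -0.04, 0.299]
contact_force: [-0.3, 0.5, 0.2]
grip_width: 1.0
```

```bash
python3 -c "
from h import *
cap('wrist','w2')"
```

```text
t 2.2 q [-0.117 -0.29   2.253 -0.088  0.568 -1.493] p [0.4949 0.0516 0.2339] F [-0.3  0.5  0.2] g 1.0
R [[-0.812, 0.146, 0.564], [0.099, 0.989, -0.114], [-0.575, -0.037, -0.818]]
```

View pics/w2.png

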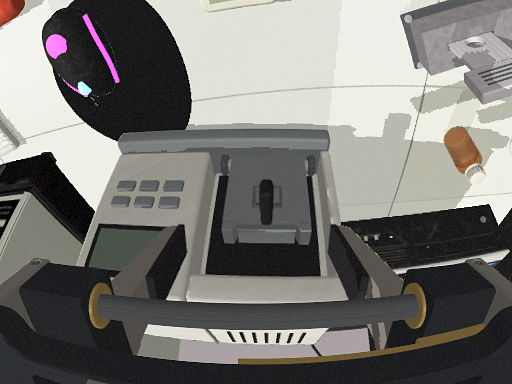

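Run:
```python
from h import *
c=dict(np.load("pics/w2.npz"))
im=c["frame"][120:320,100:360,::-1]
cv2.imwrite("pics/w2z.png",cv2.resize(im,None,fx=3,fy=3,interpolation=cv2.INTER_CUBIC))
X=wcloud(c)
O=np.array([.709,.027]);yaw=-.133;cx=np.array([np.cos(yaw),np.sin(yaw)]);cy=np.array([-np.sin(yaw),np.cos(yaw)])
L=np.dstack([(X[...,:2]-O)@cx,(X[...,:2]-O)@cy,X[...,2]])
np.save("pics/L2.npy",L)
for p in [(266,182),(266,190),(266,210),(266,219),(240,230),(295,232),(225,140),(225,133),(225,147),(325,170),(325,200),(212,200),(265,235),(265,260),(265,285),(265,240),(235,210),(300,210)]:
    print(p,(L[p[1],p[0]]*1000).round(0))
```

```text
(266, 182) [-155.   -2.  106.]
(266, 190) [-156.   -2.  114.]
(266, 210) [-138.   -2.  120.]
(266, 219) [-126.   -1.  120.]
(240, 230) [-116.  -23.  125.]
(295, 232) [-105.   24.  120.]
(225, 140) [-128.  -45.   25.]
(225, 133) [-130.  -46.   17.]
(225, 147) [-120.  -46.   27.]
(325, 170) [-118.   56.   56.]
(325, 200) [-110.   54.   87.]
(212, 200) [-79. -59.  66.]
(265, 235) [-101.   -2.  121.]
(265, 260) [-83.  -1. 136.]
(265, 285) [-117.   -1.  174.]
(265, 240) [-99.  -2. 125.]
(235, 210) [-116.  -29.  105.]
(300, 210) [-117.   28.  104.]
```

View pics/w2z.png

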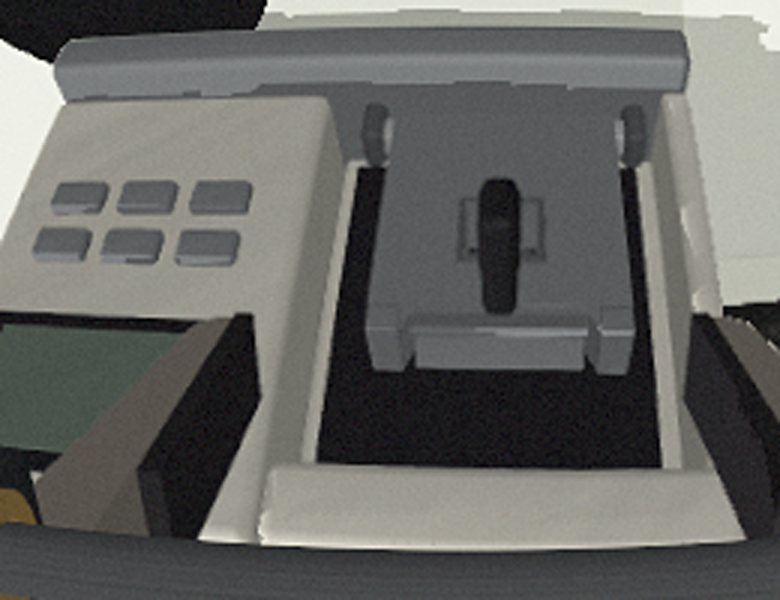

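```bash
cat >> h.py <<'E'
O=np.array([.7088,.0255,0]);YAW=-.133
PX=np.array([np.cos(YAW),np.sin(YAW),0]);PY=np.array([-np.sin(YAW),np.cos(YAW),0]);PZ=np.array([0,0,1.])
H=O-.105*PX+.034*PZ
def hold(th): # holder axes: columns x(back),y(left),z(up slot)
    M=np.c_[PX,PY,PZ]; return M@R.from_rotvec([0,-th,0]).as_matrix()
def hpt(th,x,y,z): return H+hold(th)@np.array([x,y,z])
def toolR(a,flip=0): # jaws along photometer y; tool z forward-down, a from vertical; tool x toward robot
    z=np.sin(a)*PX-np.cos(a)*PZ; y=PY; x=np.cross(y,z); return np.c_[x,y,z]
def inc(Rt,pt,s=None,depth=.0694):
    """shift in tool mm, rotvec in tool to bring grasp pose (R, grasp point) there"""
    if s is None: s=st()
    Rn=R.from_quat(s["ee_rot"]).as_matrix(); tcp=np.array(pt)-Rt[:,2]*depth
    d=Rn.T@(tcp-s["position"])*1000; rv=R.from_matrix(Rn.T@Rt).as_rotvec()
    print("TCPtarget",tcp.round(4),"d",d.round(1),"|d|",np.linalg.norm(d).round(1),"rv",rv.round(3)); return d,rv
E
python3 - <<'E'
from h import *
g=hpt(0,-.036,0,.078);print(g)
Rt=toolR(np.radians(35))
inc(Rt,g); inc(Rt,g-.06*Rt[:,2])
E
```

```text
[0.56904524 0.04419776 0.112     ]
t 2.25 q [-0.117 -0.288  2.249 -0.088  0.571 -1.493] p [0.4958 0.0513 0.235 ] F [-0.6 -0.6 -0.4] g 1.0
R [[-0.813, 0.147, 0.564], [0.1, 0.988, -0.114], [-0.574, -0.036, -0.818]]
TCPtarget [0.5296 0.0495 0.1688] d [10.3  5.5 73.4] |d| 74.3 rv [-0.038  0.001  0.009]
t 2.25 q [-0.117 -0.288  2.249 -0.088  0.571 -1.493] p [0.4958 0.0513 0.235 ] F [-0.6 -0.6 -0.4] g 1.0
R [[-0.813, 0.147, 0.564], [0.1, 0.988, -0.114], [-0.574, -0.036, -0.818]]
TCPtarget [0.4955 0.054  0.218 ] d [10.3  3.2 13.4] |d| 17.2 rv [-0.038  0.001  0.009]
```

Request:
move_arm(increments=[[[8, 3, 10, -0.038, 0, 0.009, 0.5], [0, 0, 0, 0, 0, 0, 0.5], [0, 0, 0, 0, 0, 0, 0.5]]], squeeze=20)

```text
time_s: 2.55
position: [0.4978, 0.0539, 0.2253]
ee_rot: [0.064, 0.952, -0.019, 0.3]
contact_force: [0.6, -0.7, 0.6]
grip_width: 0.763
```

Run:
```python
from h import *
inc(toolR(np.radians(35)),hpt(0,-.039,0,.079))
```

```text
t 2.55 q [-0.135 -0.274  2.258  0.004  0.546 -1.574] p [0.4978 0.0539 0.2253] F [ 0.6 -0.7  0.6] g 0.763
R [[-0.812, 0.133, 0.568], [0.11, 0.991, -0.075], [-0.573, 0.002, -0.819]]
TCPtarget [0.5266 0.0499 0.1698] d [ 8.  -0.3 62.1] |d| 62.6 rv [ 0.001 -0.    -0.002]
```

Request:
move_arm(increments=[[[8, 0, 0, 0, 0, 0, 0.5], [0, 0, 10, 0, 0, 0, 0.5], [0, 0, 20, 0, 0, 0, 0.5], [0, 0, 20, 0, 0, 0, 0.5], [0, 0, 10, 0, 0, 0, 0.5], [0, 0, 0, 0, 0, 0, 0.5]]])

```text
time_s: 3.15
position: [0.5292, 0.0502, 0.1752]
ee_rot: [0.064, 0.951, -0.02, 0.302]
contact_force: [0.5, 0.4, 0.1]
grip_width: 0.503
```

Run:
```python
from h import *
inc(toolR(np.radians(35)),hpt(0,-.039,0,.079))
cap('wrist','w3')
```

```text
t 3.15 q [-0.132 -0.082  2.213 -0.003  0.395 -1.567] p [0.5292 0.0502 0.1752] F [0.5 0.4 0.1] g 0.503
R [[-0.809, 0.134, 0.572], [0.109, 0.991, -0.077], [-0.578, -0.0, -0.816]]
TCPtarget [0.5266 0.0499 0.1698] d [ 5.1 -0.7  3. ] |d| 6.0 rv [-0.001  0.005 -0.001]
t 3.15 q [-0.132 -0.082  2.213 -0.003  0.395 -1.567] p [0.5292 0.0502 0.1752] F [0.5 0.4 0.1] g 0.503
R [[-0.809, 0.134, 0.572], [0.109, 0.991, -0.077], [-0.578, -0.0, -0.816]]
```

View pics/w3.png

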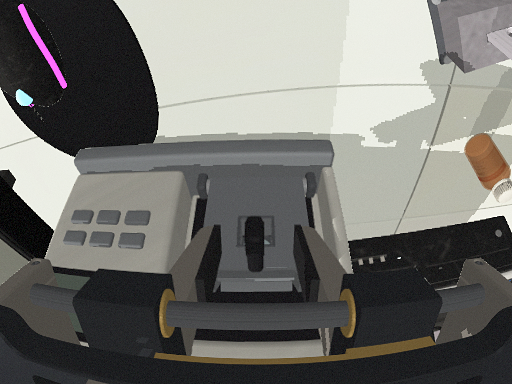

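Request:
move_arm(increments=[[[5, -1, 3, 0, 0, 0, 0.8], [0, 0, 0, 0, 0, 0, 0.95], [0, 0, 0, 0, 0, 0, 0.95], [0, 0, 0, 0, 0, 0, 0.95]]], squeeze=20)

```text
time_s: 3.6
position: [0.5266, 0.0498, 0.1723]
ee_rot: [0.064, 0.95, -0.02, 0.304]
contact_force: [0.1, 0.0, 0.8]
grip_width: 0.174
```

Run:
```python
from h import *
s=st(); Rn=R.from_quat(s["ee_rot"]).as_matrix(); g=s["position"]+.0694*Rn[:,2]
print("grasp in holder",(hold(0).T@(g-H)*1000).round(1))
p=hold(0).T@(g-H); prev=H+p
for th in np.linspace(.06,.6,10):
    n=H+hold(th)@p; print(round(th,2),(Rn.T@(n-prev)*1000).round(1),(n-g).round(3)); prev=n
```

```text
t 3.6 q [-1.340e-01 -8.400e-02  2.223e+00  1.000e-03  3.830e-01 -1.572e+00] p [0.5266 0.0498 0.1723] F [0.1 0.  0.8] g 0.174
R [[-0.807, 0.133, 0.575], [0.108, 0.991, -0.078], [-0.581, -0.0, -0.814]]
grasp in holder [-38.5  -0.1  81.8]
0.06 [ 5.7  5.1 -1. ] [-0.005  0.001 -0.002]
0.12 [ 5.4 -0.  -0.5] [-0.009  0.001 -0.005]
0.18 [ 5.4 -0.  -0.2] [-0.014  0.002 -0.008]
0.24 [ 5.4 -0.   0.2] [-0.018  0.002 -0.012]
0.3 [ 5.4 -0.   0.5] [-0.022  0.003 -0.015]
0.36 [ 5.4 -0.   0.8] [-0.026  0.003 -0.019]
0.42 [ 5.3 -0.   1.1] [-0.03   0.004 -0.023]
0.48 [ 5.2 -0.   1.5] [-0.033  0.004 -0.027]
0.54 [ 5.1 -0.   1.8] [-0.036  0.005 -0.031]
0.6 [ 5.  -0.   2.1] [-0.039  0.005 -0.036]
```

Request:
move_arm(increments=[[[0, 0, 0, 0, 0, 0, 0.95], [0, 0, 0, 0, 0, 0, 0.95], [5.7, 0, -1, 0, -0.02, 0, 0.95], [5.4, 0, -0.5, 0, -0.02, 0, 0.95], [5.4, 0, 0, 0, -0.02, 0, 0.95]]])

```text
time_s: 4.1
position: [0.5148, 0.0506, 0.1652]
ee_rot: [0.062, 0.939, -0.023, 0.337]
contact_force: [7.4, -0.7, -3.6]
grip_width: 0.108
```

Run:
```python
from h import *
s=st(); Rn=R.from_quat(s["ee_rot"]).as_matrix(); g=s["position"]+.0694*Rn[:,2]
d=hold(0).T@(g-H); print("grasp local",d.round(4),"th",np.arctan2(-d[0],d[2])-np.arctan2(38.5,81.8),np.hypot(d[0],d[2]))
```

```text
t 4.1 q [-1.360e-01 -1.160e-01  2.294e+00  1.000e-03  2.740e-01 -1.575e+00] p [0.5148 0.0506 0.1652] F [ 7.4 -0.7 -3.6] g 0.108
R [[-0.765, 0.133, 0.63], [0.101, 0.991, -0.086], [-0.636, -0.002, -0.772]]
grasp local [-0.0464 -0.001   0.0776] th 0.09917529078834397 0.09047723680111161
```

Request:
move_arm(increments=[[[6, 0, 0, 0, 0.02, 0, 0.95], [6, 0, 0.5, 0, 0.02, 0, 0.95], [6, 0, 0.5, 0, 0.02, 0, 0.95], [6, 0, 1, 0, 0.02, 0, 0.95]]])

```text
time_s: 4.5
position: [0.5047, 0.0518, 0.1572]
ee_rot: [0.062, 0.949, -0.022, 0.31]
contact_force: [6.8, -0.5, 0.3]
grip_width: 0.11
```

```bash
cat >> h.py <<'E'
def th():
    s=st(); Rn=R.from_quat(s["ee_rot"]).as_matrix(); g=s["position"]+.0694*Rn[:,2]
    d=hold(0).T@(g-H); print("grasp local",d.round(4),"th",np.arctan2(-d[0],d[2])-np.arctan2(38.5,81.8),np.hypot(d[0],d[2]))
E
python3 -c "
from h import *
th()"
```

```text
t 4.5 q [-1.360e-01 -1.150e-01  2.293e+00 -1.000e-03  3.330e-01 -1.575e+00] p [0.5047 0.0518 0.1572] F [ 6.8 -0.5  0.3] g 0.11
R [[-0.8, 0.132, 0.585], [0.105, 0.991, -0.08], [-0.59, -0.003, -0.807]]
grasp local [-0.0598 -0.0012  0.0671] th 0.288079304853073 0.08992424109205523
```

Request:
move_arm(increments=[[[6, 0, 1, 0, 0.01, 0, 0.95], [6, 0, 1, 0, 0.01, 0, 0.95], [6, 0, 1.5, 0, 0.01, 0, 0.95], [6, 0, 1.5, 0, 0.01, 0, 0.95]]])

```text
time_s: 4.9
position: [0.4974, 0.0526, 0.1489]
ee_rot: [0.062, 0.951, -0.022, 0.302]
contact_force: [6.6, -1.3, -0.0]
grip_width: 0.108
```

```bash
python3 -c "
from h import *
th()"
```

```text
t 4.9 q [-1.370e-01 -1.130e-01  2.306e+00 -1.000e-03  3.330e-01 -1.576e+00] p [0.4974 0.0526 0.1489] F [ 6.6 -1.3 -0. ] g 0.108
R [[-0.809, 0.132, 0.572], [0.106, 0.991, -0.079], [-0.578, -0.003, -0.816]]
grasp local [-0.068  -0.0013  0.0583] th 0.42220398140570925 0.08955656897403774
```

Request:
move_arm(increments=[[[6, 0, 1.5, 0, 0.01, 0, 0.95], [6, 0, 1.5, 0, 0.01, 0, 0.95], [6, 0, 2, 0, 0.01, 0, 0.95], [6, 0, 2, 0, 0.01, 0, 0.95]]])

```text
time_s: 5.3
position: [0.4947, 0.053, 0.1447]
ee_rot: [0.062, 0.951, -0.022, 0.301]
contact_force: [-14.2, -1.0, 29.0]
grip_width: 0.108
```

```bash
python3 -c "
from h import *
th()"
```

```text
t 5.3 q [-1.360e-01 -1.100e-01  2.313e+00 -2.000e-03  3.250e-01 -1.576e+00] p [0.4947 0.053  0.1447] F [-14.2  -1.   29. ] g 0.108
R [[-0.811, 0.131, 0.57], [0.104, 0.991, -0.079], [-0.576, -0.005, -0.818]]
grasp local [-0.0709 -0.0014  0.054 ] th 0.48020565001419735 0.08907438872247736
```

Request:
move_arm(increments=[[[4, 0, -2, 0, 0, 0, 0.95], [4, 0, -1, 0, 0, 0, 0.95]]])

```text
time_s: 5.5
position: [0.4907, 0.0534, 0.1461]
ee_rot: [0.062, 0.949, -0.022, 0.307]
contact_force: [27.4, 1.1, -17.6]
grip_width: 0.107
```

```bash
python3 -c "
from h import *
th();cap('wrist','w4')"
```

```text
t 5.5 q [-1.370e-01 -1.280e-01  2.330e+00 -1.000e-03  3.140e-01 -1.576e+00] p [0.4907 0.0534 0.1461] F [ 27.4   1.1 -17.6] g 0.107
R [[-0.804, 0.131, 0.58], [0.104, 0.991, -0.08], [-0.585, -0.004, -0.811]]
grasp local [-0.0743 -0.0015  0.0558] th 0.48668678114176767 0.09291045786796001
t 5.5 q [-1.370e-01 -1.280e-01  2.330e+00 -1.000e-03  3.140e-01 -1.576e+00] p [0.4907 0.0534 0.1461] F [ 27.4   1.1 -17.6] g 0.107
R [[-0.804, 0.131, 0.58], [0.104, 0.991, -0.08], [-0.585, -0.004, -0.811]]
```

View pics/w4.png

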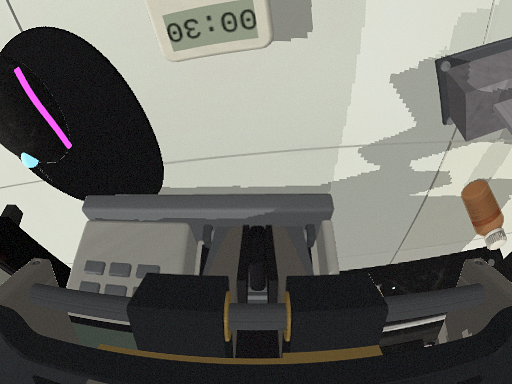

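Request:
move_arm(increments=[[[3, 0, 2.5, 0, 0, 0, 0.95], [5, 0, 1.5, 0, 0, 0, 0.95], [5, 0, 1.5, 0, 0, 0, 0.95]]])

```text
time_s: 5.85
position: [0.4899, 0.0536, 0.1429]
ee_rot: [0.061, 0.946, -0.023, 0.316]
contact_force: [-14.0, -2.1, 26.3]
grip_width: 0.106
```

```bash
python3 -c "
from h import *
th()"
```

```text
t 5.85 q [-1.370e-01 -1.250e-01  2.342e+00 -2.000e-03  2.790e-01 -1.577e+00] p [0.4899 0.0536 0.1429] F [-14.   -2.1  26.3] g 0.106
R [[-0.793, 0.13, 0.596], [0.101, 0.992, -0.082], [-0.601, -0.005, -0.799]]
grasp local [-0.0739 -0.0014  0.0535] th 0.5049078302465458 0.09123293712084042
```

Request:
move_arm(increments=[[[6, 0, 0, 0, 0, 0, 0.95], [6, 0, 0.5, 0, 0, 0, 0.95]]])

```text
time_s: 6.05
position: [0.4877, 0.0538, 0.1421]
ee_rot: [0.061, 0.943, -0.024, 0.326]
contact_force: [22.2, 1.3, -8.0]
grip_width: 0.109
```

```bash
python3 -c "
from h import *
th()"
```

```text
t 6.05 q [-0.137 -0.133  2.359 -0.     0.249 -1.578] p [0.4877 0.0538 0.1421] F [22.2  1.3 -8. ] g 0.109
R [[-0.78, 0.131, 0.612], [0.1, 0.991, -0.084], [-0.618, -0.005, -0.786]]
grasp local [-0.075  -0.0015  0.0536] th 0.5104755564403521 0.09216935256472955
```

Request:
move_arm(increments=[[[0, 0, 0, 0, 0, 0, 0.6], [0, 0, 0, 0, 0, 0, 0.6], [0, 0, 0, 0, 0, 0, 0.6], [0, 0, -20, 0, 0.04, 0, 0.6], [0, 0, -35, 0, 0.04, 0, 0.5], [0, 0, -35, 0, 0.04, 0, 0.5], [0, 0, -35, 0, 0.04, 0, 0.5], [0, 0, 0, 0, 0, 0, 0.5]]])

```text
time_s: 6.85
position: [0.4094, 0.0647, 0.2415]
ee_rot: [0.064, 0.97, -0.017, 0.234]
contact_force: [0.1, -0.5, -0.5]
grip_width: 0.5
```

Run:
```python
from h import *
c=cap('wrist','w5')
im=c["frame"][120:320,130:390,::-1]
cv2.imwrite("pics/w5z.png",cv2.resize(im,None,fx=3,fy=3,interpolation=cv2.INTER_CUBIC))
```

```text
t 6.85 q [-1.360e-01 -5.440e-01  2.372e+00 -2.000e-03  8.400e-01 -1.574e+00] p [0.4094 0.0647 0.2415] F [ 0.1 -0.5 -0.5] g 0.5
R [[-0.883, 0.132, 0.451], [0.116, 0.991, -0.063], [-0.455, -0.003, -0.89]]
```

View pics/w5z.png

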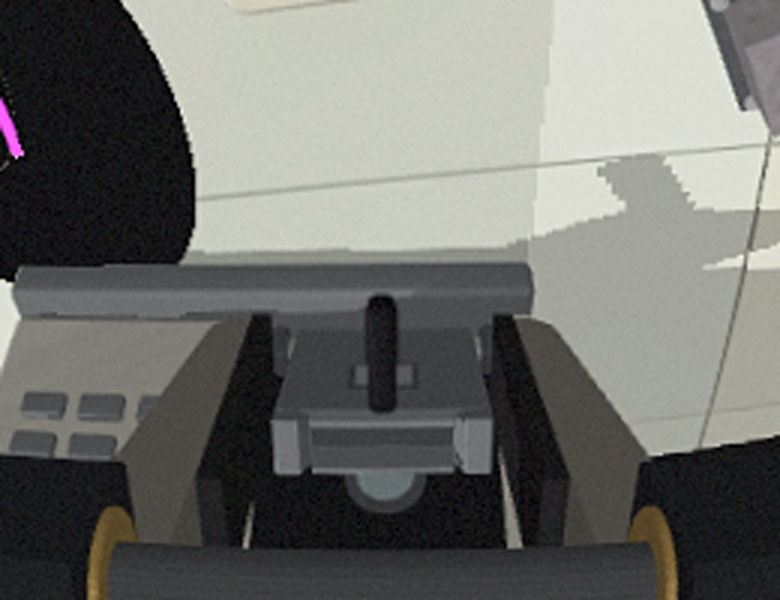

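```bash
cat > ang.py <<'E'
from h import *
import sys
c=dict(np.load(f"pics/{sys.argv[1]}.npz"));X=wcloud(c)
M=np.c_[PX,PY,PZ]; L=(X-H)@M
def med(u0,u1,v0,v1):
    p=L[v0:v1,u0:u1].reshape(-1,3); return p[np.isfinite(p).all(1)]
a=np.r_[med(233,247,236,252),med(270,288,236,252)]
mu=a.mean(0);n=np.linalg.svd(a-mu)[2][2]; n*=-np.sign(n[0])
print("front n",n.round(3),"tilt from plane",np.degrees(np.arctan2(-n[2],-n[0])).round(1),"offset(should be 11):",(n@mu*1000).round(1))
# pixels profile for columns in holder x-z (mm)
for u in (228,240,283,290):
    print(u,[(v,(L[v,u]*1000).round(0).tolist()) for v in range(232,284,4)])
th_=.5236
for name,p in dict(tabtip=(-.05,0,.078),riml=(-.011,.038,.092),rimr=(-.011,-.038,.092),bl=(.011,.038,.092),br=(.011,-.038,.092)).items():
    for t in (.48,.53): print(name,t,wproj(c,hpt(t,*p)).round(1), "crop3",((wproj(c,hpt(t,*p))-[130,120])*3).round(0))
E
python3 ang.py w5
```

```text
front n [-0.868 -0.014 -0.496] tilt from plane 29.8 offset(should be 11): 7.6
228 [(232, [-2.0, -39.0, -4.0]), (236, [-16.0, -37.0, 15.0]), (240, [-23.0, -35.0, 26.0]), (244, [-29.0, -34.0, 37.0]), (248, [-35.0, -33.0, 47.0]), (252, [-40.0, -32.0, 56.0]), (256, [-47.0, -31.0, 66.0]), (260, [-51.0, -30.0, 74.0]), (264, [-47.0, -30.0, 76.0]), (268, [-42.0, -31.0, 79.0]), (272, [-40.0, -31.0, 82.0]), (276, [-36.0, -31.0, 84.0]), (280, [23.0, -37.0, 56.0])]
240 [(232, [-10.0, -22.0, 4.0]), (236, [-17.0, -22.0, 15.0]), (240, [-24.0, -21.0, 27.0]), (244, [-29.0, -20.0, 37.0]), (248, [-36.0, -19.0, 47.0]), (252, [-41.0, -19.0, 57.0]), (256, [-46.0, -18.0, 65.0]), (260, [-50.0, -18.0, 74.0]), (264, [-29.0, -19.0, 64.0]), (268, [-33.0, -19.0, 73.0]), (272, [-34.0, -18.0, 78.0]), (276, [-35.0, -18.0, 83.0]), (280, [22.0, -22.0, 56.0])]
283 [(232, [-12.0, 33.0, 4.0]), (236, [-19.0, 32.0, 17.0]), (240, [-25.0, 31.0, 27.0]), (244, [-30.0, 30.0, 38.0]), (248, [-36.0, 29.0, 48.0]), (252, [-42.0, 28.0, 58.0]), (256, [-49.0, 27.0, 67.0]), (260, [-49.0, 26.0, 73.0]), (264, [-44.0, 27.0, 74.0]), (268, 
[... 221 characters left out ...]
[-36.0, 37.0, 48.0]), (252, [-42.0, 35.0, 57.0]), (256, [-49.0, 34.0, 68.0]), (260, [-52.0, 33.0, 74.0]), (264, [-47.0, 34.0, 77.0]), (268, [-44.0, 34.0, 80.0]), (272, [-40.0, 34.0, 82.0]), (276, [-35.0, 34.0, 84.0]), (280, [21.0, 41.0, 56.0])]
tabtip 0.48 [[257.5 221. ]] crop3 [[382. 303.]]
tabtip 0.53 [[257.5 216.5]] crop3 [[382. 290.]]
riml 0.48 [[294.6 261.3]] crop3 [[494. 424.]]
riml 0.53 [[294.8 257. ]] crop3 [[494. 411.]]
rimr 0.48 [[220.1 261.1]] crop3 [[270. 423.]]
rimr 0.53 [[220.  256.9]] crop3 [[270. 411.]]
bl 0.48 [[293.5 279.3]] crop3 [[490. 478.]]
bl 0.53 [[293.7 275.9]] crop3 [[491. 468.]]
br 0.48 [[221.2 279.2]] crop3 [[274. 478.]]
br 0.53 [[221.  275.7]] crop3 [[273. 467.]]
```

```bash
cat >> h.py <<'E'
def gaugeR(phi): # tool down, tool y along gauge x (heading phi)
    y=np.array([np.cos(phi),np.sin(phi),0]);z=np.array([0,0,-1.]);return np.c_[np.cross(y,z),y,z]
E
python3 - <<'E'
from h import *
c=dict(np.load("pics/w2.npz"))
im=c["frame"][0:110,390:512,::-1]
cv2.imwrite("pics/w2g.png",cv2.resize(im,None,fx=5,fy=5,interpolation=cv2.INTER_CUBIC))
inc(gaugeR(.395),[.469,.2295,.215])
E
```

```text
t 6.9 q [-1.360e-01 -5.400e-01  2.374e+00 -2.000e-03  8.380e-01 -1.574e+00] p [0.4089 0.0647 0.2389] F [-0.1  0.  -0.3] g 0.5
R [[-0.884, 0.132, 0.448], [0.116, 0.991, -0.063], [-0.453, -0.003, -0.892]]
TCPtarget [0.469  0.2295 0.2844] d [-54.6 171.1 -23.9] |d| 181.2 rv [0.242 0.428 1.024]
```

View pics/w2g.png

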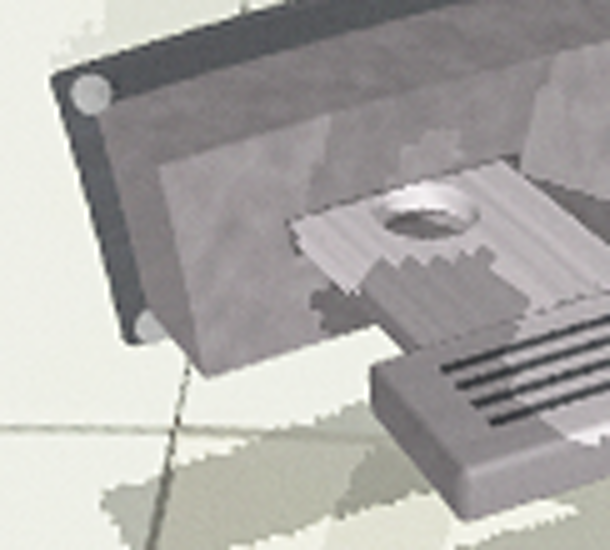

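Request:
move_arm(increments=[[[0, 0, -30, 0, 0, 0, 0.4], [-11, 35, 0, 0, 0, 0, 0.4], [-11, 35, 0, 0, 0, 0, 0.4], [-11, 35, 0, 0, 0, 0, 0.4], [-11, 35, 0, 0, 0, 0, 0.4], [-11, 35, 0, 0, 0, 0, 0.4]]])

```text
time_s: 7.5
position: [0.4663, 0.2349, 0.2841]
ee_rot: [0.069, 0.971, -0.019, 0.23]
contact_force: [0.5, -1.1, 0.3]
grip_width: 0.596
```

Request:
move_arm(increments=[[[0, 0, 0, 0.03, 0.053, 0.128, 0.4], [0, 0, 0, 0.03, 0.053, 0.128, 0.4], [0, 0, 0, 0.03, 0.053, 0.128, 0.4], [0, 0, 0, 0.03, 0.053, 0.128, 0.4], [0, 0, 0, 0.03, 0.053, 0.128, 0.4], [0, 0, 0, 0.03, 0.053, 0.128, 0.4], [0, 0, 0, 0.03, 0.053, 0.128, 0.4], [0, 0, 0, 0.03, 0.053, 0.128, 0.4], [0, 0, 0, 0, 0, 0, 0.4]]])

```text
time_s: 8.4
position: [0.4599, 0.2383, 0.2572]
ee_rot: [0.572, 0.819, -0.018, -0.023]
contact_force: [-0.4, -0.4, 0.1]
grip_width: 0.596
```

Run:
```python
from h import *
inc(gaugeR(.395),[.469,.2295,.215])
c=cap('wrist','w6')
```

```text
t 8.4 q [ 0.24   0.083  1.773  0.011  1.343 -0.114] p [0.4599 0.2383 0.2572] F [-0.4 -0.4  0.1] g 0.596
R [[-0.344, 0.937, -0.057], [0.939, 0.344, -0.003], [0.017, -0.055, -0.998]]
TCPtarget [0.469  0.2295 0.2844] d [-11.    4.  -27.7] |d| 30.0 rv [-0.055 -0.018 -0.044]
t 8.4 q [ 0.24   0.083  1.773  0.011  1.343 -0.114] p [0.4599 0.2383 0.2572] F [-0.4 -0.4  0.1] g 0.596
R [[-0.344, 0.937, -0.057], [0.939, 0.344, -0.003], [0.017, -0.055, -0.998]]
```

View pics/w6.png

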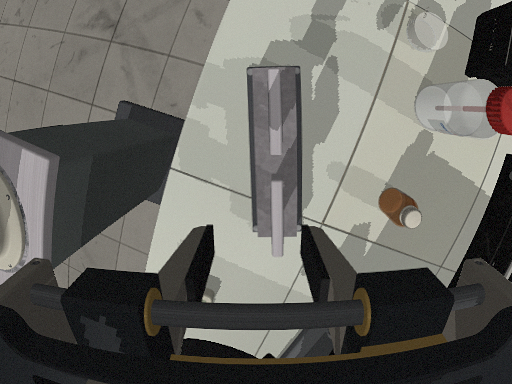

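Run:
```python
from h import *
c=dict(np.load("pics/w6.npz"))
im=c["frame"][160:270,230:330,::-1]
cv2.imwrite("pics/w6z.png",cv2.resize(im,None,fx=5,fy=5,interpolation=cv2.INTER_CUBIC))
def onz(u,v,z):
    T=c["c2w"];d=T[:3,:3]@wray(c,float(u),float(v));return T[:3,3]+d*(z-T[2,3])/d[2]
for p in [(271,181),(282,181),(272,256),(284,256)]: print(p,onz(*p,.106).round(4))
X=wcloud(c); t=X[182:256,268:288].reshape(-1,3); t=t[np.abs(t[:,2]-.106)<.012]; print(len(t),t.mean(0),t.min(0),t.max(0)); 
e=np.linalg.svd((t-t.mean(0))[:,:2],full_matrices=False)[2][0];print(e)
# current guess box drawn
```

```text
(271, 181) [0.4535 0.2634 0.106 ]
(282, 181) [0.4618 0.2666 0.106 ]
(272, 256) [0.4786 0.2006 0.106 ]
(284, 256) [0.4885 0.2044 0.106 ]
908 [0.46920673 0.23524415 0.10613567] [0.45310275 0.20174816 0.09864378] [0.48646393 0.2656747  0.10868175]
[ 0.37928881 -0.92527834]
```

View pics/w6z.png

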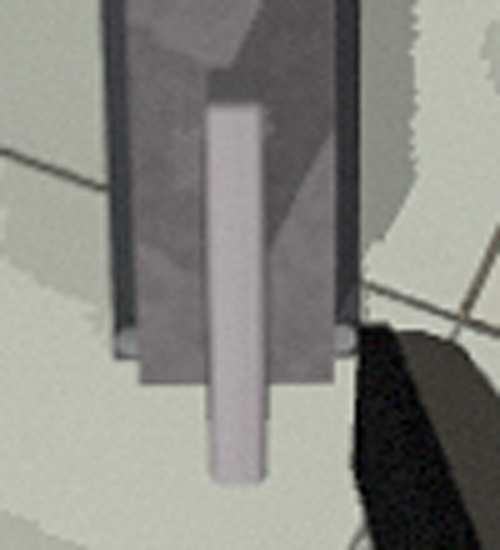

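Run:
```python
from h import *
inc(gaugeR(.393),[.470,.2335,.12])
```

```text
t 8.45 q [ 0.24   0.082  1.774  0.01   1.342 -0.116] p [0.4594 0.2384 0.2569] F [-1.7 -0.8 -0.5] g 0.599
R [[-0.347, 0.936, -0.057], [0.938, 0.347, -0.004], [0.016, -0.055, -0.998]]
TCPtarget [0.47   0.2335 0.1894] d [-9.3 11.9 66.8] |d| 68.5 rv [-0.055 -0.017 -0.039]
```

Request:
move_arm(increments=[[[-9, 12, 0, -0.055, -0.017, -0.039, 0.5], [0, 0, 25, 0, 0, 0, 0.5], [0, 0, 25, 0, 0, 0, 0.5], [0, 0, 15, 0, 0, 0, 0.6], [0, 0, 0, 0, 0, 0, 0.6]]])

```text
time_s: 8.95
position: [0.4715, 0.234, 0.1834]
ee_rot: [0.547, 0.837, -0.002, 0.002]
contact_force: [-1.0, 0.4, -0.2]
grip_width: 0.401
```

Run:
```python
from h import *
inc(gaugeR(.393),[.470,.2335,.10])
cap('wrist','w7')
```

```text
t 8.95 q [ 0.234  0.162  1.842 -0.006  1.139 -0.177] p [0.4715 0.234  0.1834] F [-1.   0.4 -0.2] g 0.401
R [[-0.402, 0.916, -0.0], [0.916, 0.402, -0.006], [-0.005, -0.002, -1.0]]
TCPtarget [0.47   0.2335 0.1694] d [ 0.2 -1.5 14. ] |d| 14.1 rv [-0.002  0.005  0.021]
t 8.95 q [ 0.234  0.162  1.842 -0.006  1.139 -0.177] p [0.4715 0.234  0.1834] F [-1.   0.4 -0.2] g 0.401
R [[-0.402, 0.916, -0.0], [0.916, 0.402, -0.006], [-0.005, -0.002, -1.0]]
```

View pics/w7.png

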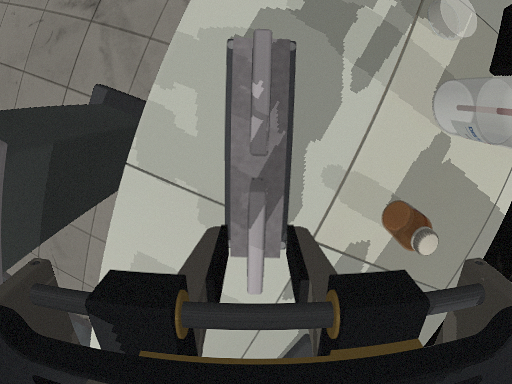

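Request:
move_arm(increments=[[[0, -1.5, 14, 0, 0.005, 0.021, 0.6], [0, 0, 2, 0, 0, 0, 0.95], [0, 0, 0, 0, 0, 0, 0.95], [0, 0, 0, 0, 0, 0, 0.95], [0, 0, 0, 0, 0, 0, 0.95], [0, 0, 0, 0, 0, 0, 0.95]]], squeeze=35)

```text
time_s: 9.6
position: [0.4714, 0.2341, 0.1695]
ee_rot: [0.555, 0.832, 0.001, 0.002]
contact_force: [-0.8, -0.8, -0.7]
grip_width: 0.105
```

Run:
```python
from h import *
inc(gaugeR(.393),[.470,.2335,.10])
```

```text
t 9.6 q [ 2.320e-01  1.780e-01  1.855e+00 -1.000e-03  1.106e+00 -1.620e-01] p [0.4714 0.2341 0.1695] F [-0.8 -0.8 -0.7] g 0.105
R [[-0.384, 0.923, 0.003], [0.923, 0.384, -0.0], [-0.002, 0.003, -1.0]]
TCPtarget [0.47   0.2335 0.1694] d [-0.  -1.5  0.1] |d| 1.5 rv [0.003 0.002 0.001]
```

Request:
move_arm(increments=[[[0, 0, -12, 0, 0, 0, 0.95], [0, 0, -15, 0, 0, 0, 0.95], [0, 0, -20, 0, 0, 0, 0.95], [0, 0, -35, 0, 0, 0, 0.95], [0, 0, -35, 0, 0, 0, 0.95], [0, 0, -30, 0, 0, 0, 0.95], [0, 0, 0, 0, 0, 0, 0.95]]])

```text
time_s: 10.3
position: [0.4708, 0.2341, 0.3276]
ee_rot: [0.555, 0.832, 0.002, 0.003]
contact_force: [0.3, -0.3, -0.6]
grip_width: 0.108
```

```bash
cat >> h.py <<'E'
def insR(th=.5236,roll=0): # tool z=-holder z, tool y=holder x, tool x=holder y
    h=hold(th); return np.c_[h[:,1],h[:,0],-h[:,2]]
E
python3 - <<'E'
from h import *
# pre-insert: gauge origin 30mm above mouth: grasp at s=92+30+96
inc(insR(),hpt(.5236,0,0,.092+.030+.096))
cap('wrist','w8')
E
```

```text
t 10.3 q [ 2.320e-01  9.000e-03  1.706e+00 -1.000e-03  1.419e+00 -1.620e-01] p [0.4708 0.2341 0.3276] F [ 0.3 -0.3 -0.6] g 0.108
R [[-0.384, 0.923, 0.007], [0.923, 0.384, 0.001], [-0.002, 0.007, -1.0]]
TCPtarget [0.4623 0.0585 0.2829] d [-158.7  -75.7   44.5] |d| 181.4 rv [-0.504 -0.138  0.515]
t 10.3 q [ 2.320e-01  9.000e-03  1.706e+00 -1.000e-03  1.419e+00 -1.620e-01] p [0.4708 0.2341 0.3276] F [ 0.3 -0.3 -0.6] g 0.108
R [[-0.384, 0.923, 0.007], [0.923, 0.384, 0.001], [-0.002, 0.007, -1.0]]
```

View pics/w8.png

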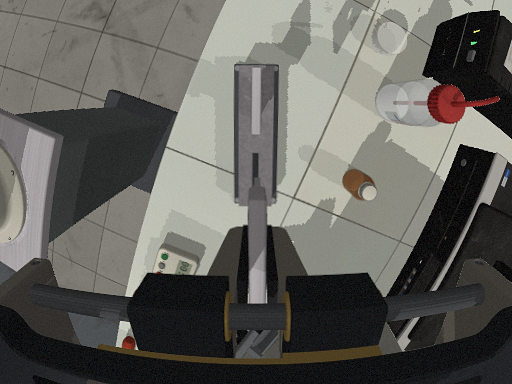

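Request:
move_arm(increments=[[[-32, -17, 0, 0, 0, 0, 0.95], [-32, -17, 0, 0, 0, 0, 0.95], [-32, -17, 0, 0, 0, 0, 0.95], [-32, -17, 0, 0, 0, 0, 0.95], [-30, -17, 0, 0, 0, 0, 0.95], [0, 0, 0, -0.084, -0.023, 0.086, 0.95], [0, 0, 0, -0.084, -0.023, 0.086, 0.95], [0, 0, 0, -0.084, -0.023, 0.086, 0.95], [0, 0, 0, -0.084, -0.023, 0.086, 0.95], [0, 0, 0, -0.084, -0.023, 0.086, 0.95], [0, 0, 0, -0.084, -0.023, 0.086, 0.95], [0, 0, 0, 0, 0, 0, 0.95]]])

```text
time_s: 11.55
position: [0.443, 0.0485, 0.3025]
ee_rot: [0.736, 0.629, 0.164, 0.189]
contact_force: [-0.4, 0.2, -0.7]
grip_width: 0.107
```

Run:
```python
from h import *
inc(insR(),hpt(.5236,0,0,.092+.030+.096))
```

```text
t 11.55 q [-0.169 -0.517  2.24   0.013  0.913 -0.019] p [0.443  0.0485 0.3025] F [-0.4  0.2 -0.7] g 0.107
R [[0.154, 0.864, 0.479], [0.988, -0.137, -0.071], [0.004, 0.484, -0.875]]
TCPtarget [0.4623 0.0585 0.2829] d [12.8  5.9 25.7] |d| 29.3 rv [-0.019  0.007 -0.021]
```

Request:
move_arm(increments=[[[13, 6, 0, -0.019, 0.007, -0.021, 0.95], [0, 0, 12, 0, 0, 0, 0.95], [0, 0, 0, 0, 0, 0, 0.95]]])

```text
time_s: 11.85
position: [0.4545, 0.0603, 0.2909]
ee_rot: [0.726, 0.64, 0.167, 0.191]
contact_force: [-0.9, -0.4, -0.9]
grip_width: 0.107
```

Run:
```python
from h import *
inc(insR(),hpt(.5236,0,0,.092+.030+.096))
c=cap('wrist','w9')
c=cap('scene','s9')
cv2.imwrite("pics/s9z.png",cv2.resize(c["frame"][140:270,200:340,::-1],None,fx=4.5,fy=4.5,interpolation=cv2.INTER_CUBIC))
```

```text
t 11.85 q [-1.33e-01 -4.62e-01  2.23e+00  1.00e-03  8.61e-01 -8.00e-03] p [0.4545 0.0603 0.2909] F [-0.9 -0.4 -0.9] g 0.107
R [[0.126, 0.864, 0.487], [0.992, -0.108, -0.064], [-0.003, 0.491, -0.871]]
TCPtarget [0.4623 0.0585 0.2829] d [-0.8  3.  10.9] |d| 11.3 rv [-0.011 -0.001  0.007]
t 11.85 q [-1.33e-01 -4.62e-01  2.23e+00  1.00e-03  8.61e-01 -8.00e-03] p [0.4545 0.0603 0.2909] F [-0.9 -0.4 -0.9] g 0.107
R [[0.126, 0.864, 0.487], [0.992, -0.108, -0.064], [-0.003, 0.491, -0.871]]
t 11.9 q [-1.330e-01 -4.630e-01  2.229e+00  1.000e-03  8.610e-01 -8.000e-03] p [0.4548 0.0602 0.292 ] F [-0.1  0.8 -1.2] g 0.106
R [[0.126, 0.864, 0.488], [0.992, -0.109, -0.065], [-0.003, 0.492, -0.87]]
```

View pics/w9.png

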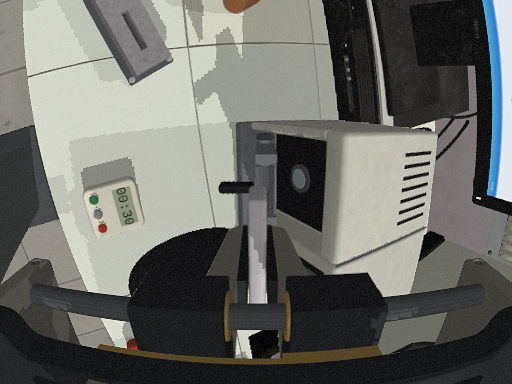

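View pics/s9z.png

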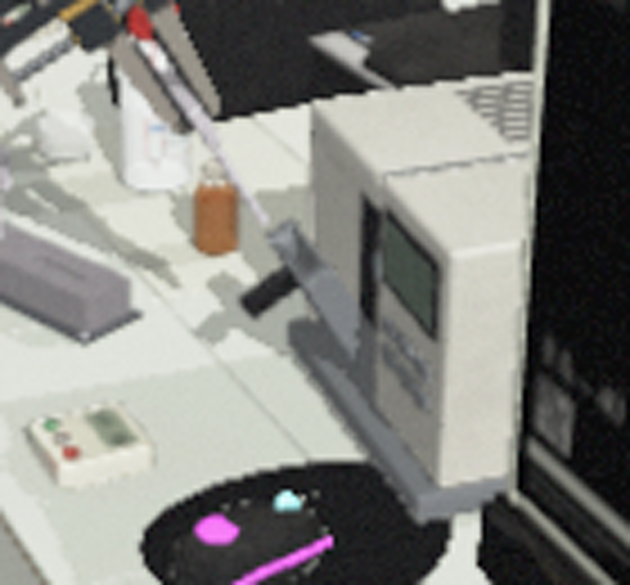

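Run:
```python
from h import *
c=dict(np.load("pics/w9.npz")); sc=dict(np.load("pics/s9.npz")); 
u0,v0,k=215,115,7
im=cv2.resize(c["frame"][v0:v0+85,u0:u0+100,::-1],None,fx=k,fy=k,interpolation=cv2.INTER_CUBIC)
im2=cv2.resize(sc["frame"][170:230,240:310,::-1],None,fx=k,fy=k,interpolation=cv2.INTER_CUBIC)
P=[hpt(.5236,x,y,.092) for x,y in [(-.011,.038),(.011,.038),(.011,-.038),(-.011,-.038)]]+[hpt(.5236,-.05,y,z) for y,z in ((.005,.069),(.005,.087),(-.005,.087))]
for p in wproj(c,P): cv2.circle(im,tuple(int(q) for q in (p-[u0-.5,v0-.5])*k),4,(0,0,255),-1)
for p in proj(sc,P): cv2.circle(im2,tuple(int(q) for q in (p-[239.5,169.5])*k),4,(0,0,255),-1)
cv2.imwrite("pics/w9o.png",im);cv2.imwrite("pics/s9o.png",im2)
```

```text
(no output)
```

View pics/w9o.png

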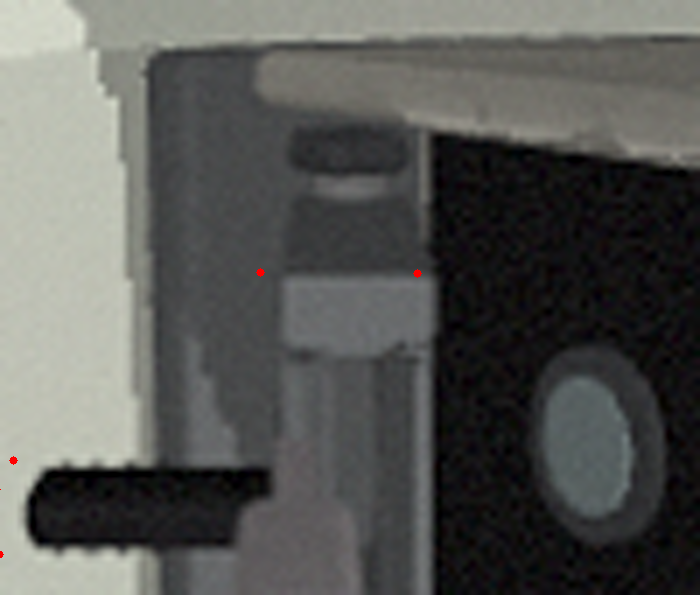

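View pics/s9o.png

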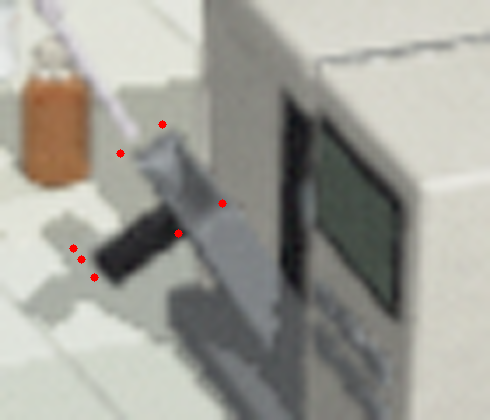

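```bash
sed -i 's/^H=O-.105\*PX+.034\*PZ/H=O-.105*PX+.034*PZ+.0033*PX/' h.py
python3 - <<'E'
from h import *
c=dict(np.load("pics/w9.npz"))
Rn=R.from_quat(c["rot"]).as_matrix()
for dx in (.032,.035,.038):
  for y in (-.005,.005): 
    print(dx,y,wproj(c,c["pos"]+Rn@np.array([dx,y,.0694-.006])).round(1))
print("blade bottom corner",wproj(c,c["pos"]+Rn@np.array([.023,0,.0694+.096])).round(1))
inc(insR(),hpt(.5236,0,0,.092+.010+.096))
u0,v0,k=225,165,7
cv2.imwrite("pics/w9h.png",cv2.resize(c["frame"][v0:v0+80,u0:u0+70,::-1],None,fx=k,fy=k,interpolation=cv2.INTER_CUBIC))
E
```

```text
0.032 -0.005 [[248.2 204.1]]
0.032 0.005 [[267.5 204.1]]
0.035 -0.005 [[248.1 198.6]]
0.035 0.005 [[267.5 198.6]]
0.038 -0.005 [[248.1 193. ]]
0.038 0.005 [[267.6 193. ]]
blade bottom corner [[257.5 176.8]]
t 11.95 q [-1.330e-01 -4.640e-01  2.229e+00  1.000e-03  8.610e-01 -7.000e-03] p [0.4551 0.0601 0.2928] F [ 0.6 -0.6 -1.1] g 0.104
R [[0.127, 0.863, 0.49], [0.992, -0.109, -0.065], [-0.003, 0.494, -0.869]]
TCPtarget [0.4755 0.0567 0.2656] d [-0.7  4.5 33.9] |d| 34.2 rv [-0.007 -0.001  0.006]
```

View pics/w9h.png

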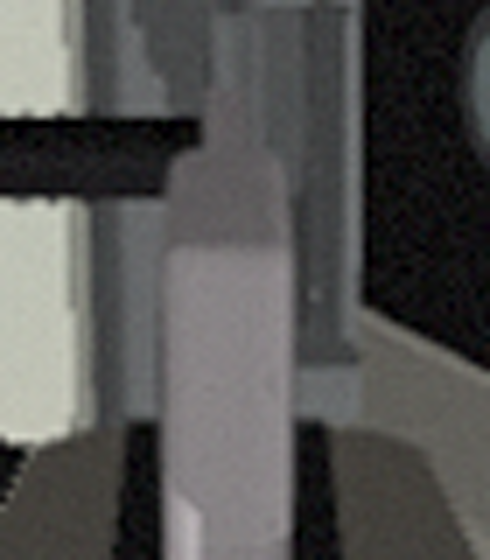

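Request:
move_arm(increments=[[[-0.7, 4.5, 10, -0.007, 0, 0.006, 0.95], [0, 0, 15, 0, 0, 0, 0.95], [0, 0, 8, 0, 0, 0, 0.95], [0, 0, 0, 0, 0, 0, 0.95]]])

```text
time_s: 12.35
position: [0.4764, 0.056, 0.2673]
ee_rot: [0.726, 0.637, 0.17, 0.195]
contact_force: [0.6, 0.9, -0.7]
grip_width: 0.104
```

Run:
```python
from h import *
inc(insR(),hpt(.5236,0,0,.092+.010+.096))
c=cap('wrist','w10')
u0,v0,k=205,95,6
im=cv2.resize(c["frame"][v0:v0+100,u0:u0+110,::-1],None,fx=k,fy=k,interpolation=cv2.INTER_CUBIC)
P=[hpt(.5236,x,y,.092) for x,y in [(-.011,.038),(.011,.038),(.011,-.038),(-.011,-.038)]]
for p in wproj(c,P): cv2.circle(im,tuple(int(q) for q in (p-[u0-.5,v0-.5])*k),4,(0,0,255),-1)
cv2.imwrite("pics/w10o.png",im)
c=cap('scene','s10')
cv2.imwrite("pics/s10z.png",cv2.resize(c["frame"][140:240,220:320,::-1],None,fx=6,fy=6,interpolation=cv2.INTER_CUBIC))
```

```text
t 12.35 q [-0.137 -0.368  2.216  0.003  0.77  -0.008] p [0.4764 0.056  0.2673] F [ 0.6  0.9 -0.7] g 0.104
R [[0.131, 0.859, 0.495], [0.991, -0.113, -0.066], [-0.001, 0.5, -0.866]]
TCPtarget [0.4755 0.0567 0.2656] d [ 0.6 -1.8  1. ] |d| 2.1 rv [-0.    -0.     0.002]
t 12.35 q [-0.137 -0.368  2.216  0.003  0.77  -0.008] p [0.4764 0.056  0.2673] F [ 0.6  0.9 -0.7] g 0.104
R [[0.131, 0.859, 0.495], [0.991, -0.113, -0.066], [-0.001, 0.5, -0.866]]
t 12.4 q [-0.137 -0.369  2.216  0.003  0.771 -0.008] p [0.4764 0.056  0.2678] F [ 0.6  0.2 -1.4] g 0.107
R [[0.131, 0.858, 0.496], [0.991, -0.113, -0.066], [-0.001, 0.5, -0.866]]
```

View pics/w10o.png

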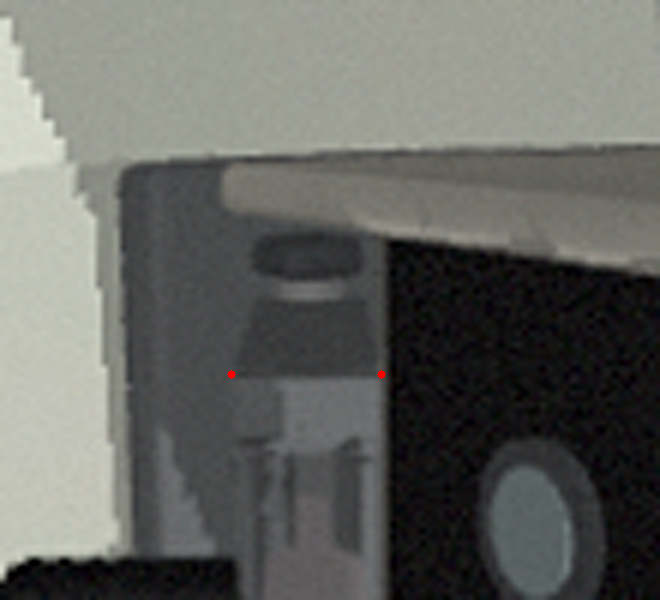

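View pics/s10z.png

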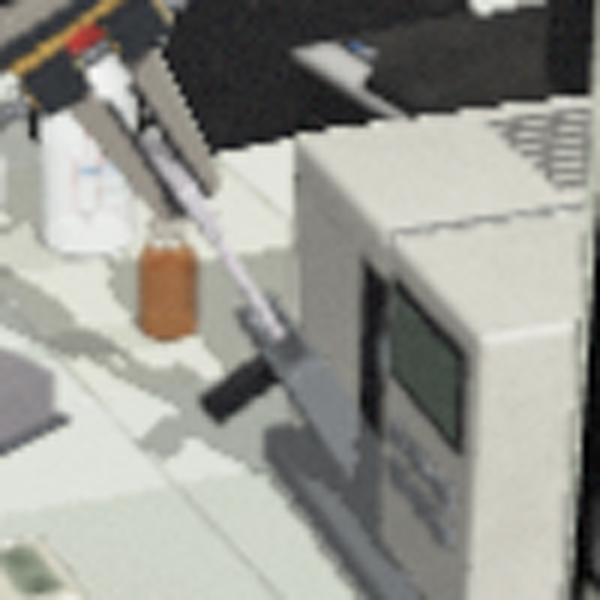

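Request:
move_arm(increments=[[[0.3, -1.2, 2, 0, 0, 0.002, 0.95], [0, 0, 6, 0, 0, 0, 0.95], [0, 0, 6, 0, 0, 0, 0.95], [0, 0, 6, 0, 0, 0, 0.95]]])

```text
time_s: 12.85
position: [0.4866, 0.0552, 0.2519]
ee_rot: [0.726, 0.636, 0.173, 0.197]
contact_force: [-2.4, 0.4, 1.4]
grip_width: 0.11
```

```bash
cat >> h.py <<'E'
def ins():
    s=st(); Rn=R.from_quat(s["ee_rot"]).as_matrix(); g=s["position"]+.0694*Rn[:,2]
    p=hold(.5236).T@(g-H)*1000; print("gauge origin in holder rel seat (x,y,s above seat)",(p-[0,0,116]).round(1),"F tool",(Rn.T@s["contact_force"]).round(1),"T",s["wrist_torque"].round(2),"rot err",R.from_matrix(Rn.T@insR()).as_rotvec().round(3))
E
python3 -c "
from h import *
ins()"
```

```text
t 12.85 q [-0.135 -0.317  2.212  0.003  0.717 -0.005] p [0.4866 0.0552 0.2519] F [-2.4  0.4  1.4] g 0.11
R [[0.132, 0.855, 0.501], [0.991, -0.114, -0.066], [0.0, 0.505, -0.863]]
gauge origin in holder rel seat (x,y,s above seat) [ 3.3 -0.  64.6] F tool [ 0.1 -1.4 -2.5] T [ 0.    0.72 -0.02] rot err [ 0.006 -0.001  0.   ]
```

Request:
move_arm(increments=[[[0, -2.5, 0, 0.006, 0, 0, 0.95], [0, 0, 0, 0, 0, 0, 0.95]]])

```text
time_s: 13.05
position: [0.4842, 0.0555, 0.2493]
ee_rot: [0.727, 0.636, 0.17, 0.194]
contact_force: [-0.6, 1.2, 0.3]
grip_width: 0.105
```

```bash
python3 -c "
from h import *
ins()"
```

```text
t 13.05 q [-0.135 -0.317  2.216  0.003  0.722 -0.005] p [0.4842 0.0555 0.2493] F [-0.6  1.2  0.3] g 0.105
R [[0.132, 0.86, 0.494], [0.991, -0.115, -0.065], [0.0, 0.498, -0.867]]
gauge origin in holder rel seat (x,y,s above seat) [-0.6 -0.  63.5] F tool [ 1.1 -0.5 -0.6] T [-0.08  0.35 -0.02] rot err [-0.002 -0.001  0.   ]
```

Request:
move_arm(increments=[[[0, 0.5, 7, 0, 0, 0, 0.95], [0, 0, 7, 0, 0, 0, 0.95], [0, 0, 0, 0, 0, 0, 0.95]]])

```text
time_s: 13.35
position: [0.4925, 0.0544, 0.2369]
ee_rot: [0.727, 0.636, 0.17, 0.194]
contact_force: [0.2, 0.2, -0.1]
grip_width: 0.106
```

```bash
python3 -c "
from h import *
ins()"
```

```text
t 13.35 q [-0.135 -0.273  2.209  0.003  0.683 -0.005] p [0.4925 0.0544 0.2369] F [ 0.2  0.2 -0.1] g 0.106
R [[0.132, 0.859, 0.495], [0.991, -0.115, -0.066], [0.0, 0.499, -0.866]]
gauge origin in holder rel seat (x,y,s above seat) [ 0.4 -0.  48.6] F tool [0.2 0.1 0.2] T [-0.03  0.38 -0.02] rot err [-0.001 -0.001  0.   ]
```

Free in the slot. Continue down.

Request:
move_arm(increments=[[[0, 0, 8, 0, 0, 0, 0.95], [0, 0, 8, 0, 0, 0, 0.95], [0, 0, 0, 0, 0, 0, 0.95]]])

```text
time_s: 13.65
position: [0.5012, 0.0532, 0.2217]
ee_rot: [0.727, 0.636, 0.17, 0.194]
contact_force: [-0.4, 0.5, -0.3]
grip_width: 0.106
```

```bash
python3 -c "
from h import *
ins()"
```

```text
t 13.65 q [-0.135 -0.222  2.201  0.003  0.64  -0.005] p [0.5012 0.0532 0.2217] F [-0.4  0.5 -0.3] g 0.106
R [[0.132, 0.859, 0.495], [0.991, -0.115, -0.066], [0.0, 0.499, -0.866]]
gauge origin in holder rel seat (x,y,s above seat) [ 0.5 -0.  31. ] F tool [ 0.5 -0.5  0. ] T [-0.02  0.23 -0.  ] rot err [-0.001 -0.001  0.   ]
```

Request:
move_arm(increments=[[[0, 0, 8, 0, 0, 0, 0.95], [0, 0, 8, 0, 0, 0, 0.95], [0, 0, 6, 0, 0, 0, 0.95], [0, 0, 0, 0, 0, 0, 0.95]]])

```text
time_s: 14.05
position: [0.5133, 0.0516, 0.2008]
ee_rot: [0.727, 0.636, 0.17, 0.194]
contact_force: [0.3, -0.1, -1.0]
grip_width: 0.105
```

```bash
python3 -c "
from h import *
ins()"
```

```text
t 14.05 q [-0.135 -0.15   2.186  0.003  0.582 -0.005] p [0.5133 0.0516 0.2008] F [ 0.3 -0.1 -1. ] g 0.105
R [[0.132, 0.859, 0.495], [0.991, -0.115, -0.066], [0.0, 0.499, -0.866]]
gauge origin in holder rel seat (x,y,s above seat) [ 0.6 -0.1  6.8] F tool [-0.1 -0.2  1.1] T [-0.07  0.25  0.01] rot err [-0.001 -0.001  0.   ]
```

Request:
move_arm(increments=[[[0, 0, 3, 0, 0, 0, 0.95], [0, 0, 3, 0, 0, 0, 0.95], [0, 0, 2, 0, 0, 0, 0.95], [0, 0, 2, 0, 0, 0, 0.95]]])

```text
time_s: 14.45
position: [0.5199, 0.0508, 0.1951]
ee_rot: [0.726, 0.636, 0.171, 0.196]
contact_force: [-28.5, 0.5, 35.4]
grip_width: 0.105
```

```bash
python3 -c "
from h import *
ins()"
```

```text
t 14.45 q [-1.350e-01 -1.210e-01  2.175e+00  2.000e-03  5.610e-01 -5.000e-03] p [0.5199 0.0508 0.1951] F [-28.5   0.5  35.4] g 0.105
R [[0.131, 0.857, 0.498], [0.991, -0.113, -0.066], [-0.0, 0.503, -0.864]]
gauge origin in holder rel seat (x,y,s above seat) [ 3.8  0.  -1.5] F tool [ -3.3  -6.7 -44.8] T [-0.17  1.92 -0.18] rot err [ 0.003 -0.     0.001]
```

Request:
move_arm(increments=[[[0, -2.5, -1.5, 0, 0, 0, 0.95], [0, 0, 0, 0, 0, 0, 0.95]]])

```text
time_s: 14.65
position: [0.5177, 0.0512, 0.1966]
ee_rot: [0.726, 0.636, 0.172, 0.197]
contact_force: [0.1, 0.3, -1.0]
grip_width: 0.106
```

```bash
python3 -c "
from h import *
ins();cap('wrist','w11')
c=cap('scene','s11')
cv2.imwrite('pics/s11z.png',cv2.resize(c['frame'][140:240,220:320,::-1],None,fx=6,fy=6,interpolation=cv2.INTER_CUBIC))"
```

```text
t 14.65 q [-1.350e-01 -1.310e-01  2.181e+00  2.000e-03  5.620e-01 -5.000e-03] p [0.5177 0.0512 0.1966] F [ 0.1  0.3 -1. ] g 0.106
R [[0.131, 0.856, 0.5], [0.991, -0.113, -0.066], [-0.0, 0.505, -0.863]]
gauge origin in holder rel seat (x,y,s above seat) [2.7 0.2 0.9] F tool [ 0.4 -0.4  0.9] T [-0.02  0.4   0.  ] rot err [ 0.005 -0.     0.002]
t 14.65 q [-1.350e-01 -1.310e-01  2.181e+00  2.000e-03  5.620e-01 -5.000e-03] p [0.5177 0.0512 0.1966] F [ 0.1  0.3 -1. ] g 0.106
R [[0.131, 0.856, 0.5], [0.991, -0.113, -0.066], [-0.0, 0.505, -0.863]]
t 14.7 q [-1.350e-01 -1.310e-01  2.181e+00  2.000e-03  5.620e-01 -5.000e-03] p [0.5177 0.0512 0.1964] F [ 0.4  0.3 -1. ] g 0.106
R [[0.131, 0.856, 0.5], [0.991, -0.113, -0.066], [-0.0, 0.504, -0.864]]
```

View pics/w11.png

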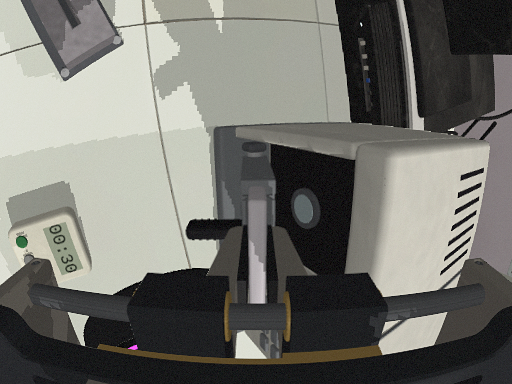

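View pics/s11z.png

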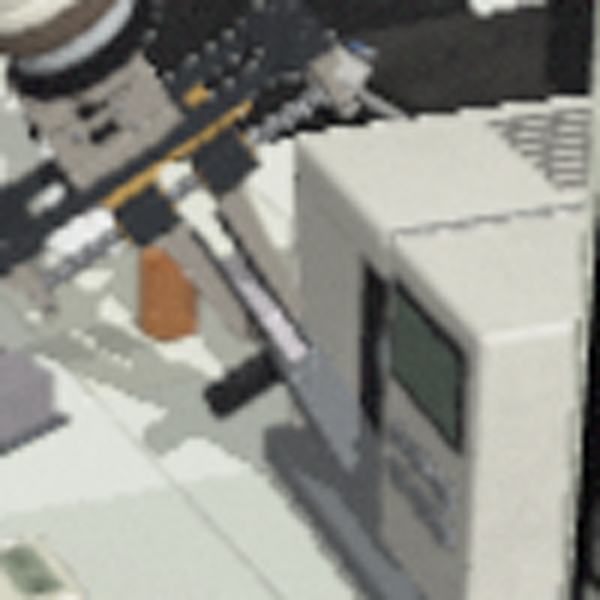

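Request:
move_arm(increments=[[[0, 0, 2, 0, 0, 0, 0.95], [0, -0.5, 1, 0, 0, 0, 0.95], [0, 0, 0.5, 0, 0, 0, 0.68], [0, 0, 0, 0, 0, 0, 0.68], [0, 0, 0, 0, 0, 0, 0.68]]])

```text
time_s: 15.25
position: [0.52, 0.0508, 0.1946]
ee_rot: [0.726, 0.636, 0.172, 0.197]
contact_force: [-0.5, -0.2, -0.3]
grip_width: 0.318
```

```bash
python3 -c "
from h import *
ins()"
```

```text
t 15.25 q [-1.350e-01 -1.210e-01  2.178e+00  2.000e-03  5.550e-01 -5.000e-03] p [0.52   0.0508 0.1946] F [-0.5 -0.2 -0.3] g 0.318
R [[0.131, 0.855, 0.501], [0.991, -0.112, -0.067], [-0.001, 0.506, -0.863]]
gauge origin in holder rel seat (x,y,s above seat) [ 3.9  0.1 -1.9] F tool [-0.3 -0.5  0.1] T [-0.07  0.35 -0.03] rot err [ 0.007 -0.     0.002]
```

Request:
move_arm(increments=[[[0, 0, -8, 0, 0, 0, 0.68], [0, 0, -20, 0, 0, 0, 0.68], [0, 0, -25, 0, 0, 0, 0.68], [0, 0, -30, 0, 0, 0, 0.68], [0, 0, 0, 0, 0, 0, 0.68]]])

```text
time_s: 15.75
position: [0.4758, 0.0566, 0.2681]
ee_rot: [0.726, 0.636, 0.171, 0.196]
contact_force: [1.3, -0.5, 0.4]
grip_width: 0.322
```

```bash
python3 -c "
from h import *
ins();c=cap('wrist','w12')
cv2.imwrite('pics/w12z.png',cv2.resize(c['frame'][110:260,180:380,::-1],None,fx=4,fy=4,interpolation=cv2.INTER_CUBIC))
c=cap('scene','s12')
cv2.imwrite('pics/s12z.png',cv2.resize(c['frame'][140:240,220:320,::-1],None,fx=6,fy=6,interpolation=cv2.INTER_CUBIC))"
```

```text
t 15.75 q [-1.350e-01 -3.730e-01  2.218e+00  2.000e-03  7.690e-01 -5.000e-03] p [0.4758 0.0566 0.2681] F [ 1.3 -0.5  0.4] g 0.322
R [[0.131, 0.857, 0.498], [0.991, -0.113, -0.067], [-0.001, 0.503, -0.864]]
gauge origin in holder rel seat (x,y,s above seat) [ 1.8 -0.1 84. ] F tool [-0.3  1.3  0.3] T [-0.01  0.3   0.03] rot err [ 0.003 -0.     0.002]
t 15.75 q [-1.350e-01 -3.730e-01  2.218e+00  2.000e-03  7.690e-01 -5.000e-03] p [0.4758 0.0566 0.2681] F [ 1.3 -0.5  0.4] g 0.322
R [[0.131, 0.857, 0.498], [0.991, -0.113, -0.067], [-0.001, 0.503, -0.864]]
t 15.8 q [-1.35e-01 -3.70e-01  2.22e+00  2.00e-03  7.67e-01 -5.00e-03] p [0.4755 0.0565 0.266 ] F [ 0.2  0.8 -0.1] g 0.318
R [[0.131, 0.858, 0.496], [0.991, -0.113, -0.066], [-0.001, 0.5, -0.866]]
```

View pics/w12z.png

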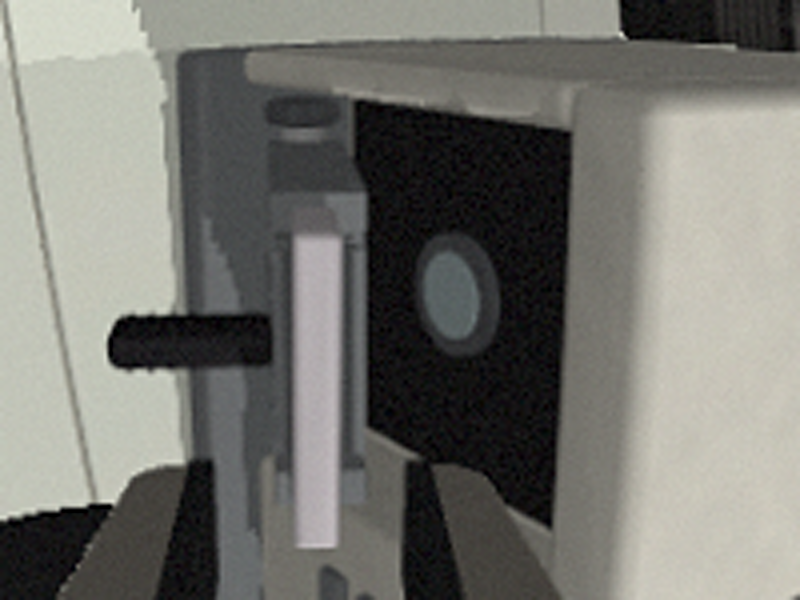

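View pics/s12z.png

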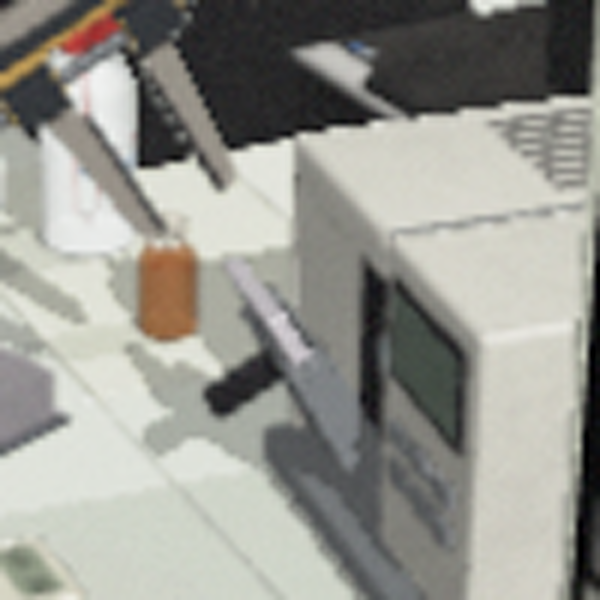

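Run:
```python
from h import *
c=dict(np.load("pics/w12.npz"));X=wcloud(c)
h=hold(.5236);L=(X-H)@h*1000
for v,u in [(172,258),(180,258),(190,258),(200,258),(215,258),(235,258),(180,251),(190,251),(163,262),(160,251),(231,251)]: print((u,v),L[v,u].round(1))
for y in (.035,-.035):
  print(wproj(c,hpt(.5236,-.005,y,.122)).round(1), wproj(c,hpt(.5236,.005,y,.122)).round(1))
```

```text
(258, 172) [  2.3  31.  121.9]
(258, 180) [  2.3  24.7 122.7]
(258, 190) [  2.3  16.4 122.5]
(258, 200) [  2.4   8.  122.5]
(258, 215) [  2.4  -5.2 122.1]
(258, 235) [  2.4 -23.3 122. ]
(251, 180) [-3.8 16.6 89.4]
(251, 190) [-3.8  7.4 90.3]
(262, 163) [  5.9  34.4 101. ]
(251, 160) [-3.7 35.9 94.1]
(251, 231) [ -4.  -32.7  91.8]
[[248.7 167.1]] [[261.4 167.1]]
[[249.3 247.3]] [[260.9 247.3]]
```

Request:
move_arm(increments=[[[0, 0, -30, 0, 0, 0, 0.6], [0, 0, -20, 0, 0, 0, 0.6], [0, 0, 0, 0, 0, -0.145, 0.6], [0, 0, 0, 0, 0, -0.145, 0.6], [0, 0, 0, 0, 0, -0.145, 0.6], [0, 0, 0, 0, 0, -0.145, 0.6], [0, 0, 0, 0, 0, -0.145, 0.6], [0, 0, 0, 0, 0, -0.145, 0.6], [0, 0, 0, 0, 0, -0.145, 0.6], [0, 0, 0, 0, 0, -0.145, 0.6], [0, 0, 0, 0, 0, -0.145, 0.6], [0, 0, 0, 0, 0, -0.145, 0.6]]], squeeze=20)

```text
time_s: 17.05
position: [0.4469, 0.0591, 0.2871]
ee_rot: [0.099, 0.966, -0.008, 0.239]
contact_force: [0.4, 0.5, 1.1]
grip_width: 0.399
```

```bash
python3 -c "
from h import *
Rt=toolR(np.radians(35));inc(Rt,hpt(.51,-.038,0,.079)-.05*Rt[:,2])"
```

```text
t 17.05 q [-1.380e-01 -4.680e-01  2.235e+00  2.000e-03  8.910e-01 -1.505e+00] p [0.4469 0.0591 0.2871] F [0.4 0.5 1.1] g 0.399
R [[-0.866, 0.196, 0.46], [0.188, 0.98, -0.063], [-0.464, 0.032, -0.885]]
TCPtarget [0.469  0.0576 0.1822] d [ 29.2  -0.6 103.1] |d| 107.2 rv [-0.006 -0.127 -0.071]
```

Request:
move_arm(increments=[[[15, 0, 0, -0.006, -0.127, -0.071, 0.6], [15, 0, 0, 0, 0, 0, 0.6], [0, 0, 25, 0, 0, 0, 0.6], [0, 0, 25, 0, 0, 0, 0.6], [0, 0, 25, 0, 0, 0, 0.6], [0, 0, 0, 0, 0, 0, 0.6]]])

```text
time_s: 17.65
position: [0.4616, 0.0578, 0.1964]
ee_rot: [0.061, 0.954, -0.021, 0.294]
contact_force: [-0.6, 0.8, 0.4]
grip_width: 0.396
```

```bash
python3 -c "
from h import *
Rt=toolR(np.radians(35));inc(Rt,hpt(.51,-.038,0,.079)-.0*Rt[:,2]);cap('wrist','w13')"
```

```text
t 17.65 q [-0.137 -0.335  2.364  0.004  0.515 -1.583] p [0.4616 0.0578 0.1964] F [-0.6  0.8  0.4] g 0.396
R [[-0.82, 0.128, 0.557], [0.104, 0.992, -0.075], [-0.562, -0.003, -0.827]]
TCPtarget [0.4974 0.0538 0.1412] d [ 1.2  0.8 65.9] |d| 65.9 rv [-0.    -0.013  0.005]
t 17.65 q [-0.137 -0.335  2.364  0.004  0.515 -1.583] p [0.4616 0.0578 0.1964] F [-0.6  0.8  0.4] g 0.396
R [[-0.82, 0.128, 0.557], [0.104, 0.992, -0.075], [-0.562, -0.003, -0.827]]
```

View pics/w13.png

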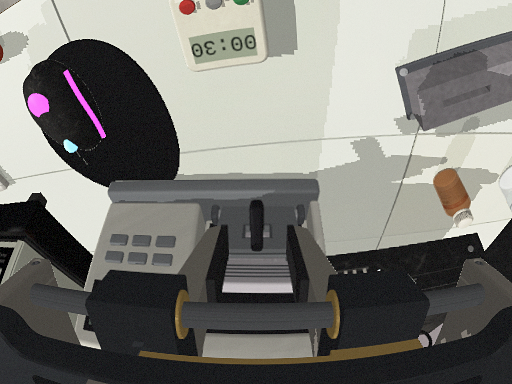

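Request:
move_arm(increments=[[[1, 1, 20, 0, -0.01, 0, 0.6], [0, 0, 20, 0, 0, 0, 0.6], [0, 0, 15, 0, 0, 0, 0.6], [0, 0, 6, 0, 0, 0, 0.6], [0, 0, 0, 0, 0, 0, 0.6]]])

```text
time_s: 18.2
position: [0.4972, 0.0544, 0.1492]
ee_rot: [0.06, 0.951, -0.021, 0.301]
contact_force: [-0.4, 0.4, 0.5]
grip_width: 0.398
```

```bash
python3 -c "
from h import *
Rt=toolR(np.radians(35));inc(Rt,hpt(.51,-.038,0,.079)-.0*Rt[:,2]);cap('wrist','w14')"
```

```text
t 18.2 q [-1.330e-01 -1.130e-01  2.305e+00  1.000e-03  3.360e-01 -1.578e+00] p [0.4972 0.0544 0.1492] F [-0.4  0.4  0.5] g 0.398
R [[-0.811, 0.128, 0.571], [0.102, 0.992, -0.076], [-0.576, -0.003, -0.817]]
TCPtarget [0.4974 0.0538 0.1412] d [ 4.3 -0.6  6.7] |d| 8.0 rv [0.    0.003 0.006]
t 18.2 q [-1.330e-01 -1.130e-01  2.305e+00  1.000e-03  3.360e-01 -1.578e+00] p [0.4972 0.0544 0.1492] F [-0.4  0.4  0.5] g 0.398
R [[-0.811, 0.128, 0.571], [0.102, 0.992, -0.076], [-0.576, -0.003, -0.817]]
```

View pics/w14.png

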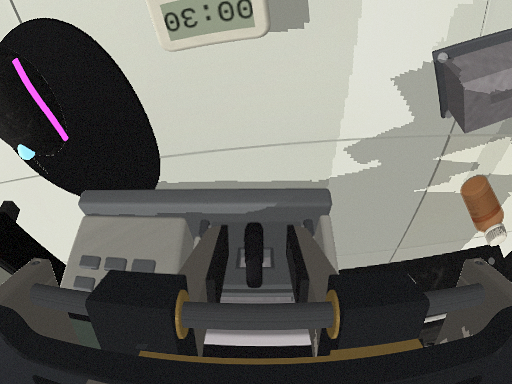

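Good; finish approach and grip.

Request:
move_arm(increments=[[[4, -0.5, 5, 0, 0, 0, 0.7], [0, 0, 0, 0, 0, 0, 0.95], [0, 0, 0, 0, 0, 0, 0.95], [0, 0, 0, 0, 0, 0, 0.95], [0, 0, 0, 0, 0, 0, 0.95]]])

```text
time_s: 18.75
position: [0.4968, 0.0525, 0.145]
ee_rot: [0.06, 0.951, -0.022, 0.303]
contact_force: [8.7, 7.8, -7.6]
grip_width: 0.104
```

Run:
```python
from h import *
s=st(); Rn=R.from_quat(s["ee_rot"]).as_matrix(); g=s["position"]+.0694*Rn[:,2]
t0=.51;p=hold(t0).T@(g-H);print(p); prev=g
for t in np.arange(.45,-.1,-.06):
    n=H+hold(t)@p; print(round(t,2),(Rn.T@(n-prev)*1000).round(1)); prev=n
```

```text
t 18.75 q [-1.370e-01 -1.060e-01  2.310e+00  1.000e-03  3.190e-01 -1.583e+00] p [0.4968 0.0525 0.145 ] F [ 8.7  7.8 -7.6] g 0.104
R [[-0.809, 0.128, 0.574], [0.1, 0.992, -0.079], [-0.579, -0.006, -0.815]]
[-0.03613184 -0.00152168  0.08259403]
0.45 [-5.2 -0.  -1.5]
0.39 [-5.3 -0.  -1.2]
0.33 [-5.3 -0.  -0.8]
0.27 [-5.4 -0.  -0.5]
0.21 [-5.4 -0.  -0.2]
0.15 [-5.4 -0.   0.1]
0.09 [-5.4 -0.   0.5]
0.03 [-5.4 -0.   0.8]
-0.03 [-5.3 -0.   1.1]
-0.09 [-5.2 -0.   1.4]
```

Request:
move_arm(increments=[[[-5.5, 0, -1.7, 0, 0, 0, 0.95], [-5.5, 0, -1.3, 0, 0, 0, 0.95], [-5.5, 0, -1, 0, 0, 0, 0.95], [-5.5, 0, -0.6, 0, 0, 0, 0.95], [-5.5, 0, -0.3, 0, 0, 0, 0.95]]])

```text
time_s: 19.25
position: [0.5065, 0.0516, 0.1555]
ee_rot: [0.059, 0.956, -0.022, 0.288]
contact_force: [-20.0, -1.8, 12.1]
grip_width: 0.106
```

```bash
cat >> h.py <<'E'
def th2():
    s=st(); Rn=R.from_quat(s["ee_rot"]).as_matrix(); g=s["position"]+.0694*Rn[:,2]
    d=hold(0).T@(g-H); print("grasp local",d.round(4),"th",np.arctan2(-d[0],d[2])-np.arctan2(36.1,82.6),"r",np.hypot(d[0],d[2]).round(4),"F loc",(hold(0).T@s["contact_force"]).round(1))
E
python3 -c "
from h import *
th2()"
```

```text
t 19.25 q [-0.136 -0.096  2.264 -0.003  0.387 -1.581] p [0.5065 0.0516 0.1555] F [-20.   -1.8  12.1] g 0.106
R [[-0.827, 0.125, 0.548], [0.1, 0.992, -0.076], [-0.553, -0.008, -0.833]]
grasp local [-0.0639 -0.0012  0.0637] th 0.37455655137556115 r 0.0902 F loc [-19.6  -4.5  12.1]
```

Request:
move_arm(increments=[[[-6, 0, -2.5, 0, 0.01, 0, 0.95], [-6, 0, -1.5, 0, 0.01, 0, 0.95], [-6, 0, -0.8, 0, 0.01, 0, 0.95], [-6, 0, -0.5, 0, 0.01, 0, 0.95]]])

```text
time_s: 19.65
position: [0.519, 0.0501, 0.1674]
ee_rot: [0.059, 0.964, -0.02, 0.26]
contact_force: [-9.4, -0.7, 2.3]
grip_width: 0.111
```

```bash
python3 -c "
from h import *
th2()"
```

```text
t 19.65 q [-0.135 -0.07   2.194 -0.005  0.49  -1.579] p [0.519  0.0501 0.1674] F [-9.4 -0.7  2.3] g 0.111
R [[-0.858, 0.125, 0.499], [0.103, 0.992, -0.07], [-0.504, -0.009, -0.864]]
grasp local [-0.0547 -0.001   0.0735] th 0.2280304513932791 r 0.0916 F loc [-9.2 -1.9  2.3]
```

Request:
move_arm(increments=[[[-6, 0, -0.5, 0, -0.01, 0, 0.95], [-6, 0, 0, 0, -0.01, 0, 0.95], [-6, 0, 0.3, 0, -0.01, 0, 0.95], [-6, 0, 0.5, 0, -0.01, 0, 0.95]]])

```text
time_s: 20.05
position: [0.5354, 0.0483, 0.1768]
ee_rot: [0.058, 0.961, -0.022, 0.271]
contact_force: [-31.5, -1.4, 13.8]
grip_width: 0.106
```

```bash
python3 -c "
from h import *
th2()"
```

```text
t 20.05 q [-0.134 -0.051  2.16  -0.007  0.482 -1.579] p [0.5354 0.0483 0.1768] F [-31.5  -1.4  13.8] g 0.106
R [[-0.846, 0.122, 0.518], [0.099, 0.992, -0.073], [-0.523, -0.01, -0.852]]
grasp local [-0.0369 -0.0007  0.0837] th 0.0029787847999191985 r 0.0915 F loc [-31.   -5.6  13.8]
```

Request:
move_arm(increments=[[[-3, 0, -1, 0, 0, 0, 0.95], [-3, 0, 0, 0, 0, 0, 0.95]]])

```text
time_s: 20.25
position: [0.5362, 0.0482, 0.1773]
ee_rot: [0.057, 0.962, -0.022, 0.265]
contact_force: [-20.9, -0.5, 10.4]
grip_width: 0.109
```

```bash
python3 -c "
from h import *
th2();cap('wrist','w15')
c=cap('scene','s15')
cv2.imwrite('pics/s15z.png',cv2.resize(c['frame'][140:240,220:320,::-1],None,fx=6,fy=6,interpolation=cv2.INTER_CUBIC))"
```

```text
t 20.25 q [-0.133 -0.046  2.15  -0.008  0.499 -1.579] p [0.5362 0.0482 0.1773] F [-20.9  -0.5  10.4] g 0.109
R [[-0.853, 0.122, 0.508], [0.099, 0.992, -0.072], [-0.513, -0.011, -0.859]]
grasp local [-0.0368 -0.0007  0.0837] th 0.0021233086533447576 r 0.0915 F loc [-20.6  -3.2  10.4]
t 20.25 q [-0.133 -0.046  2.15  -0.008  0.499 -1.579] p [0.5362 0.0482 0.1773] F [-20.9  -0.5  10.4] g 0.109
R [[-0.853, 0.122, 0.508], [0.099, 0.992, -0.072], [-0.513, -0.011, -0.859]]
t 20.3 q [-0.133 -0.045  2.149 -0.008  0.5   -1.579] p [0.5362 0.0482 0.1774] F [-14.3  -1.5   1.2] g 0.108
R [[-0.853, 0.122, 0.507], [0.099, 0.992, -0.072], [-0.512, -0.011, -0.859]]
```

View pics/s15z.png

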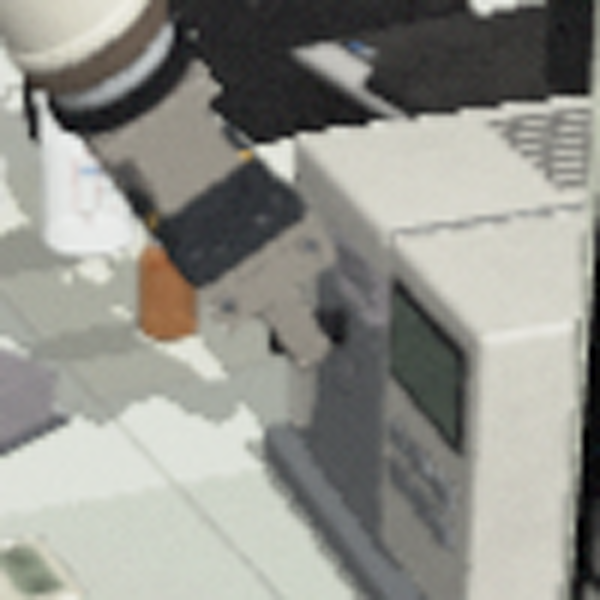

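Request:
move_arm(increments=[[[0, 0, 0, 0, 0, 0, 0.65], [0, 0, 0, 0, 0, 0, 0.6], [0, 0, 0, 0, 0, 0, 0.6], [0, 0, 0, 0, 0, 0, 0.6], [0, 0, -15, 0, 0, 0, 0.6], [0, 0, -25, 0, 0, 0, 0.6], [0, 0, -30, 0, 0, 0, 0.6], [0, 0, -30, 0, 0, 0, 0.6], [0, 0, 0, 0, 0, 0, 0.6]]])

```text
time_s: 21.25
position: [0.4901, 0.055, 0.2752]
ee_rot: [0.058, 0.959, -0.022, 0.276]
contact_force: [0.5, 0.8, 0.4]
grip_width: 0.401
```

Run:
```python
from h import *
c=cap('wrist','w16')
u0,v0,k=150,110,3
im=cv2.resize(c["frame"][v0:v0+200,u0:u0+220,::-1],None,fx=k,fy=k,interpolation=cv2.INTER_CUBIC)
P=[hpt(0,x,y,z) for x,y,z in [(-.011,.038,.092),(-.011,-.038,.092),(-.05,.005,.087),(-.05,-.005,.087),(-.005,.035,.122),(-.005,-.035,.122)]]
for p in wproj(c,P): cv2.circle(im,tuple(int(q) for q in (p-[u0-.5,v0-.5])*k),3,(0,0,255),-1)
cv2.imwrite("pics/w16o.png",im)
X=wcloud(c);L=(X-H)@hold(0)*1000
for u,v in [(258,v) for v in range(225,280,4)]+[(235,v) for v in range(195,250,5)]+[(280,v) for v in range(195,250,5)]: print((u,v),L[v,u].round(1))
```

```text
t 21.25 q [-0.132 -0.351  2.197 -0.006  0.734 -1.579] p [0.4901 0.055  0.2752] F [0.5 0.8 0.4] g 0.401
R [[-0.841, 0.123, 0.528], [0.099, 0.992, -0.074], [-0.533, -0.01, -0.846]]
(258, 225) [ -5.3   1.6 107.8]
(258, 229) [ -5.5   1.7 112.4]
(258, 233) [ -4.1   1.7 116. ]
(258, 237) [ -5.2   1.7 121.1]
(258, 241) [-1.000e-01  1.800e+00  1.221e+02]
(258, 245) [-14.8   1.7 135.5]
(258, 249) [-15.9   1.7 140.1]
(258, 253) [-15.1   1.8 143.6]
(258, 257) [-14.4   1.8 147.1]
(258, 261) [-15.1   1.8 151.3]
(258, 265) [-13.3   1.9 154. ]
(258, 269) [ -9.9   1.9 156. ]
(258, 273) [ -4.2   2.  156.9]
(258, 277) [  4.    2.1 156.8]
(235, 195) [ -9.2 -21.5  74.5]
(235, 200) [ -9.1 -21.1  80.9]
(235, 205) [ -5.9 -21.1  84.6]
(235, 210) [ -7.9 -20.5  92.4]
(235, 215) [ -5.6 -20.4  96.7]
(235, 220) [ -4.7 -20.1 101.9]
(235, 225) [ -4.8 -19.8 107.8]
(235, 230) [ -6.1 -19.4 114.4]
(235, 235) [ -5.3 -19.2 119.3]
(235, 240) [ -2.3 -19.1 122.8]
(235, 245) [-14.5 -17.9 135.7]
(280, 195) [-10.5  23.1  74.8]
(280, 200) [-10.2  22.9  81.1]
(280, 205) [-6.6 23.  84.4]
(280, 210) [-9.  22.5 92.6]
(280, 215) [-6.5 22.5 96.7]
(280, 220) [ -5.6  22.4 102. ]
(280, 225) [ -6.6  22.  108.4]
(280, 230) [ -4.2  22.1 112.5]
(280, 235) [ -4.7  21.8 118.3]
(280, 240) [ -3.   21.8 122.7]
(280, 245) [-16.   20.3 136.1]
```

View pics/w16o.png

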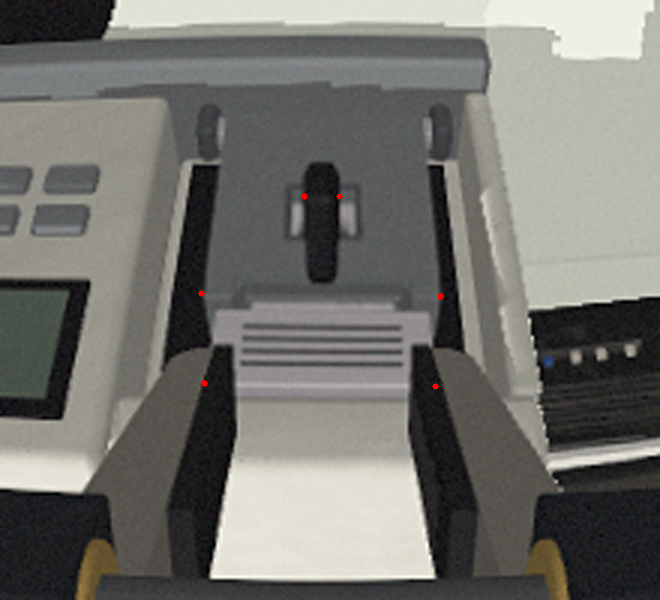

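Run:
```python
from h import *
def tilt(tag,u0,u1,v0,v1,excl=None):
    c=dict(np.load(f"pics/{tag}.npz"));X=wcloud(c);L=(X-H)@hold(0)*1000
    a=L[v0:v1,u0:u1].copy()
    if excl: a[:,excl[0]-u0:excl[1]-u0]=np.nan
    a=a.reshape(-1,3);a=a[np.isfinite(a).all(1)]
    for _ in range(3):
        A=np.c_[a[:,1:],np.ones(len(a))];k=np.linalg.lstsq(A,a[:,0],rcond=None)[0];r=a[:,0]-A@k;a=a[abs(r)<2.5*r.std()]
    print(tag,"tilt rad",-k[1].round(4),"x at z=60:",(k[1]*60+k[2]).round(1),"z",a[:,2].min().round(),a[:,2].max().round(),len(a))
tilt("w2",238,292,175,215,(250,282))
tilt("w16",228,290,160,195,(243,275))
tilt("w16",235,280,216,238)
```

```text
w2 tilt rad 0.0664 x at z=60: -13.6 z 25.0 76.0 861
w16 tilt rad -0.0014 x at z=60: -9.8 z 22.0 74.0 1028
w16 tilt rad -0.0084 x at z=60: -5.8 z 96.0 122.0 968
```

Request:
move_arm(increments=[[[0, 0, -30, 0, 0, 0, 0.5], [0, 0, -30, 0, 0, 0, 0.5], [0, 0, -30, 0, 0, 0, 0.5], [0, 0, 0, 0, 0, 0, 0.5], [0, 0, 0, 0, 0, 0, 0.5]]])

```text
time_s: 21.8
position: [0.4421, 0.0611, 0.3463]
ee_rot: [0.059, 0.96, -0.022, 0.271]
contact_force: [-0.1, -0.1, -0.1]
grip_width: 0.503
```

```bash
python3 -c "
from h import *
c=cap('scene','s17');cap('top','t17')
cv2.imwrite('pics/s17z.png',cv2.resize(c['frame'][140:320,170:350,::-1],None,fx=3.3,fy=3.3,interpolation=cv2.INTER_CUBIC))
c=dict(np.load('pics/t17.npz'));cv2.imwrite('pics/t17z.png',cv2.resize(c['frame'][110:260,150:350,::-1],None,fx=4,fy=4,interpolation=cv2.INTER_CUBIC))"
```

```text
t 21.8 q [-0.132 -0.569  2.197 -0.005  0.963 -1.579] p [0.4421 0.0611 0.3463] F [-0.1 -0.1 -0.1] g 0.503
R [[-0.846, 0.124, 0.519], [0.101, 0.992, -0.073], [-0.524, -0.01, -0.852]]
t 21.85 q [-0.132 -0.569  2.197 -0.005  0.962 -1.579] p [0.4423 0.0611 0.3464] F [0.2 0.2 0.6] g 0.503
R [[-0.846, 0.124, 0.519], [0.101, 0.992, -0.073], [-0.524, -0.01, -0.852]]
```

View pics/s17z.png

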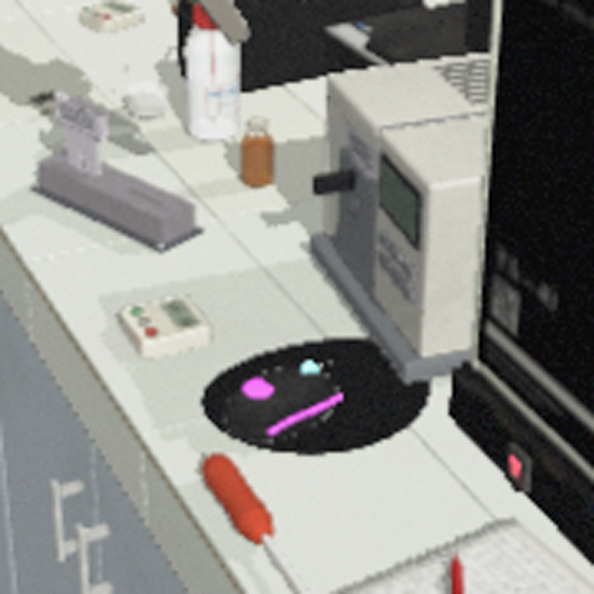

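View pics/t17z.png

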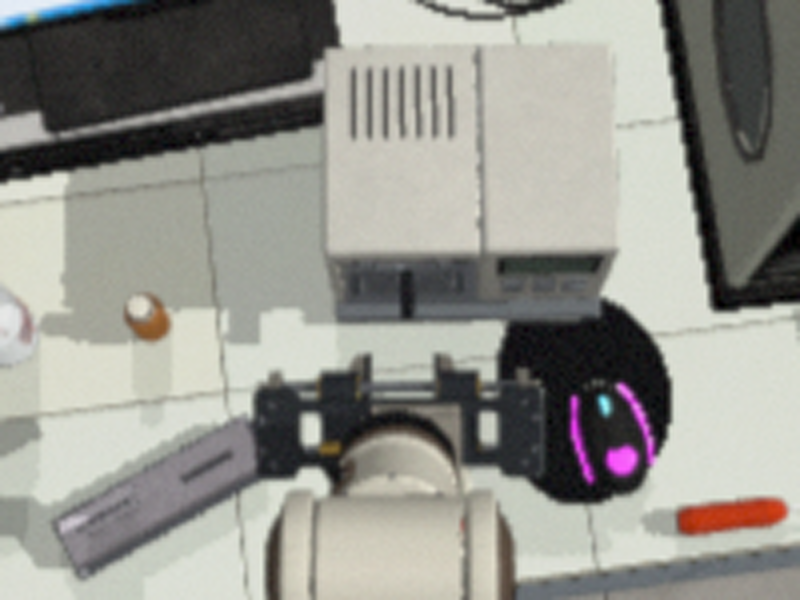

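Run:
```python
from h import *
a=dict(np.load("pics/scene0.npz"))["frame"];b=dict(np.load("pics/s17.npz"))["frame"]
A=cv2.cvtColor(a,cv2.COLOR_RGB2GRAY)[180:210,256:284].astype(np.float32);B=cv2.cvtColor(b,cv2.COLOR_RGB2GRAY)[180:210,256:284].astype(np.float32)
print("tab shift px",cv2.phaseCorrelate(A,B,cv2.createHanningWindow(A.shape[::-1],cv2.CV_32F)),"mean diff",abs(A-B).mean())
# darkest blob centroid
for I in (A,B):
    m=I<60; print(m.sum(),np.argwhere(m).mean(0))
from rig import workorder; print(workorder.sign_off())
```

```text
tab shift px ((1.2996808798748543, -0.9461196138523817), 0.9463703383339775) mean diff 9.839286
78 [14.34615385 15.71794872]
68 [14.89705882 15.41176471]
the job is handed in; nothing more can be done
None
```

The round-hole gauge is in the holder, fully home, and the holder is swung shut. The job was handed in at about 22 s. One last check on the shut position was not conclusive (below).

**What I did**
- I pulled the holder out by the tab. It measured 29.8° tilted, at the stop.
- I took the round-hole gauge from the slot nearer the photometer and slid it down until its shoulders were on the rim, pressing with about 45 N.
- I then let go. Pressing the gauge home may have nudged the holder about 1° back from the stop.
- I gripped the tab again, swung the holder shut until about 23 N moved it no further, released and backed away.

**What the last checks showed**
- **Gauge:** its head top measured 122 mm above the hinge, which is the fully seated height, both before and after closing.
- **Holder:** with the arm clear, its front face measured upright to about 0.001 rad.
- **Everything else:** by eye, the slit gauge, timer, screwdriver and bottle are where they were. The robot was touching nothing at hand-in.

**What disagreed**
- **Shut position:** comparing the tab in the start and end pictures gave mixed results. Its centre moved about 0.6 px, but a second method reported about 1.6 px, roughly 1.5 to 4 mm at that camera. This comparison ran in the same script that handed the job in, so I could not follow it up. I relied on the hard stop and the upright front face.
- **Face tilt at the start:** the same measurement on the first picture, with the holder still shut, read 0.066 rad. I suspect the tab's base disturbed that fit, so it could not serve as a baseline.

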